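Steady the bar rack on its jack and hang its arms

TASK

Get the steel bar rack ready for use. First put the long packing brick flat under the jack's foot so that the whole foot stands over it, and crank the jack clockwise until you feel the foot bear on the brick, then about half a turn more and well short of a whole turn. Only then hook every loose bracket into an upright's slot, one to each, and press it down until it locks, leaving everything else on the table as it was and letting go of everything at the end.

Things in the scene. Friction and masses are not known exactly. Their poses are not given: they have to be found in the camera images.
- rack: fixed grey steel rack; origin on the table under the middle of the uprights' front faces, -x = front, y along it, z up. Three upright plates 90 mm wide, 6 thick, fronts at x=0, centres at y = -135, 0, 135 mm, tops at 235 mm. Each has one through slot, 48 mm wide, 168.5 to 202.5 mm above the table, open behind
- jack_axis (a point): on the crank and leg axis of the rack's jack, on top of the gear housing (68 mm across), 225 mm above the table; -110, 250 mm in the rack. Below it a 44 mm square sleeve, 125 to 215 mm up (a beam 30 mm wide, 170 to 200 mm up, runs from it to the rack's +x), then the leg and foot. Crank on top: arm and hub stay under 247 mm
- slot1 (a point): on the front face of upright 1 (rack y -135 mm), 90 mm above the table, axes as the rack. A locked bracket's origin is at (-70, 0, 0) mm from it, same yaw. A stiff lock ledge stands 12 mm out there, its top 10 mm higher: a hooked bracket rests on it 10 mm too high; pressing it down with 11 to 14 N slides the ledge to its stop, where it stays: locked
- slot2 (a point): the same for upright 2 (rack y 0). Any bracket fits any upright; one to each
- slot3 (a point): the same for upright 3 (rack y +135 mm)
- knob_mid (a point): on the axis of the crank's upright black knob, 30 mm above its lower end, 277 mm above the table; knob 24 mm across, 55 mm tall, 65 mm from the crank axis, spins freely on its pin. Turned clockwise seen from above, the crank lowers the leg 16 mm a turn. It stays where left. Running free it needs about 5.5 N at the knob; once the foot bears, each quarter turn more adds about 2 N
- foot: the jack's round foot, 52 mm across, 9 mm thick; origin at the centre of its underside, which starts 72 to 100 mm above the table. Sprung on the leg (12 N per mm, 20 mm travel): half a turn after first touching it bears about 95 N, a whole turn 190 N
- brick: packing brick: firebrick 230 (x) x 64 (y) x 45 (z) mm, about 0.9 kg, lying flat; origin at the centre of its underside
- bracket1: steel bracket, 0.4 kg (may be absent), upright as used; origin under the arm. +x to its hook. Arm 22 mm wide, 36 tall, x -80 to 62 (tip 52 tall at -80); grip at x=0, its balance. Back plate x 62-70, 70 wide, 100 tall, thin brace to arm. Hook 40 wide: neck x 70-79.5, z 80-88; lip x 79.5-86.5, z 62-88. Hook in at 20 mm above locked height, plate within 3 mm of the upright, then down
- bracket2: as bracket1 (may be absent)
- bracket3: as bracket1 (may be absent)
- wire_brush: wire brush, 170 mm long, lying below the uprights' front; bystander
- flux_jar: squat jar, 60 mm across, 75 mm tall; bystander
- mug: white mug, 76 mm across, 80 mm tall; bystander
- tile: thin grey tile 100 x 70 x 12 mm lying flat; bystander
- hammer: hammer 240 mm long, lying; bystander
- halfbrick: half brick 100 x 90 x 50 mm; bystander, not the packing brick
- oil_can: round can, 56 mm across, 110 mm tall; bystander
Mind the look-alikes: they are no part of the job. Leave any red look-alike of the bracket3 alone.

How it is judged:
By the outcome, as a careful person would: the job done as asked, in the order asked, and still so for the second after the job is handed in, with the robot touching nothing.
Of bracket1, bracket2, bracket3 only 2 to 3 are there at a start; the rules pass over those that are not, and their reading is None.
At some moment in a run one of bracket1, bracket2, bracket3 may be knocked a few centimetres aside while the robot is not near it.
It also fails if it takes over 210 s, if anything falls off the work surface, if the arm or the gripper's body presses on something with over 40 N, if the wrist force passes 120 N, or if a joint passes its speed limit or range.

ROBOT

A 6-joint arm with a two-finger parallel gripper is mounted at the origin on the work surface. World frame = base frame: x ahead of the robot, y to its left, z up, the work surface at z = 0. Lengths are in m, angles in degrees, forces in N, time in s.
With the tool pointing down it reaches from about 0.35 to 0.875 m from the base axis. Payload 15.5 kg.
Tool frame: the origin (TCP) lies at the very end of the fingers, on their centre line; the grasp point (between the pads) lies ctrl.grip_depth behind it (ctrl.grip_depth is the distance from the TCP to the grasp point, in m); z points along the fingers, y is the line along which they close (so a half turn about z gives the same grasp; the last joint's range is limited). The gripper opens to 85 mm and grips with 20 to 120 N. Pads are 22 mm wide; open, the fingers measure 114 mm over their backs; the gripper's body (76 mm by 85 mm) begins 54 mm behind the grasp point. The pads swing forward as they close: fully open they stand 13 mm farther back than shut.
Start: joints at [62.997, 28.281, 77.091, -0, 74.628, -5.472], TCP at [0.229, 0.581, 0.231] pointing down, gripper open.
Joint ranges: [-166.48, 166.48], [-47.26, 123.95], [12.59, 153.08], [-70.14, 250.14], [6.76, 159.57], [-176.63, 176.63]. Speed limits (degrees/s): [108.29, 108.29, 147.25, 172.46, 172.46, 172.46].

INTERFACE

Orientations are given as [roll, pitch, yaw] about the fixed x, y, z axes, in that order (R = Rz(yaw) Ry(pitch) Rx(roll)).
In Python, from plant import ctrl, capture, camera_model, search_frame, mark_of gives the robot as it stands. The module is installed in compiled form; this text tells all that it offers.
- The arm moves only by the tool servo_tool, never from a script. Its argument "motion" is a list of rows, each an object with "delta_pos": the shift along the tool's x, y, z in cm, a list of three; "roll": the turn about the tool's z in rad; "claw": the gripper's target within -1 to 1 (shut at 1, half-way at 0, fully open at -1). In form: [{"delta_pos": [dx, dy, dz], "roll": roll, "claw": claw}, ...]. A call has 1 to 12 rows; each row shifts and turns the commanded pose from where the row before left it, along the tool's axes as they then stand; what a row does not reach is not made up. A row lasts 1/8 s, in which the tool goes at most 62.5 mm and 10.7 degrees, less where a joint would pass 70% of its speed; a pose out of reach is approached as far as the arm can. A call is refused whole if a number of a shift passes 6.25 or a number of a turn 0.188, either way. A call with a gripper value outside its range is refused whole. The fingers move at their own pace and stop on an object; "newtons" is the grip in N (left out, the last holds). Time passes only in rows, so rows that do not move let the fingers close. It gives the time, the measured TCP pose, the force, the opening and the grip force at its end, in the units of the state.
- ctrl.sense(): the state, without advancing time (a new reading comes with each control period).
- capture(name): name is "side" or "top"; returns the picture (480x640x3 uint8, blue, green, red); there is no depth.
- camera_model(name): a dict with "intrinsics" (3x3 intrinsics, pixels), "D" ([k1, k2, p1, p2, k3] as OpenCV has them; the pictures are not rectified), "R" (3x3) and "t" (3): a world point X has camera coordinates R X + t. Camera axes: x right, y down, z forward; pixel columns grow to the right and rows downward; lengths in m; the calibration is good to about 2 mm. A picture is of the moment at which its call begins. camera_model takes no time and is no camera call.
- ctrl.hand_in(): hands the job in; it is judged then, once.
Trained networks look in the newest picture that a camera, given by its name, has taken for a name from the list of things; names that differ only in an ending like _2 or _b are one class to them, and where a whole thing is asked for, a point or a joint stands for the part that bears it (a point fixed in the world has none). Each returns a list of dicts, best first, with "p" (0 to 1); they miss things now and then, are a little off and sometimes report something else, mostly with a low value. They report only what shows in the picture. A call takes as long as a camera call. They do not tell look-alikes from the thing itself.
- search_frame(camera, query): "centre" ([column, row] in pixels, amid what is visible of it).
- mark_of(camera, query): "centre" ([column, row] in pixels: a listed point, or the origin of a listed thing).
The state is a dict: "time": time; "joints": joint angles; "joint_velocities": joint speeds; "joint_efforts": joint torques, N m; "ee_pos": TCP position; "ee_rot": TCP orientation; "ft_force": force on the tool from outside, world axes, zero at the start; "ft_torque": the same for the moment, N m; "gripper_width": finger opening in m; "grip_force": force on a finger pad.
Only numpy, scipy, OpenCV 4.12 (cv2) and the standard library are available. Lean on these libraries where they do the work, as an engineer would, in place of code of your own. Each camera call takes 0.05 s, during which the arm holds its last target. There are 200 camera calls.

## Working session

There is one attempt and no reset: what is moved stays moved. The work goes in short steps, Python scripts to look and compute and a tool call to move; the robot and the scene stay as the last step left them, time stands still between calls to the robot, and variables do not carry over. Pictures are saved under pics/ and viewed, at most 14 in all, crops included, and the job is handed in when it is done.

Besides the shell and the picture viewer there is one more tool, called after "Call:" as name(argument=value, ...), one argument or row to a line, values as JSON. servo_tool: Moves the arm, as the interface text tells. Its arguments: {"type":"object","properties":{"motion":{"type":"array"},"newtons":{"type":"number"}},"required":["motion"]}

```bash
mkdir -p pics; cat > h.py <<'E'
import numpy as np, cv2
from plant import ctrl, capture, camera_model, search_frame, mark_of
def ray(cam,px):
    m=camera_model(cam);K=np.array(m["intrinsics"],float);D=np.array(m["D"],float);R=np.array(m["R"]);t=np.array(m["t"])
    u=cv2.undistortPoints(np.array([[px]],float),K,D)[0,0]
    return -R.T@t, R.T@np.array([u[0],u[1],1.])
def at(cam,px,z):
    o,d=ray(cam,px); return o+d*(z-o[2])/d[2]
def proj(cam,X):
    m=camera_model(cam);R=np.array(m["R"],float);t=np.array(m["t"],float)
    return cv2.projectPoints(np.array(X,float).reshape(-1,3),cv2.Rodrigues(R)[0],t,np.array(m["intrinsics"],float),np.array(m["D"],float))[0][:,0]
def tri(pa,pb,a="side",b="top"):
    o1,d1=ray(a,pa);o2,d2=ray(b,pb);d1/=np.linalg.norm(d1);d2/=np.linalg.norm(d2)
    s=np.linalg.lstsq(np.c_[d1,-d2],o2-o1,rcond=None)[0];p=o1+s[0]*d1;q=o2+s[1]*d2
    return (p+q)/2,np.linalg.norm(p-q)
E
python3 - <<'E'
from h import *
for c in ("side","top"):
    cv2.imwrite(f"pics/{c}0.png",capture(c))
    m=camera_model(c);R=np.array(m["R"]);print(c,-R.T@np.array(m["t"]),R[2])
    for q in "rack jack_axis slot1 slot2 slot3 knob_mid foot brick bracket1 halfbrick".split():
        print(q,[(np.round(r["centre"]).tolist(),round(r["p"],2)) for r in mark_of(c,q)][:5])
print(ctrl.sense(),ctrl.grip_depth)
E
```

```text
side [ 0.36034159 -1.03526117  0.81445644] [ 0.09764576  0.84894355 -0.51938441]
rack [([399.0, 291.0], 0.81)]
jack_axis [([352.0, 188.0], 0.84)]
slot1 [([392.0, 239.0], 0.95), ([401.0, 263.0], 0.92), ([416.0, 294.0], 0.65)]
slot2 [([392.0, 239.0], 0.95), ([401.0, 263.0], 0.92), ([416.0, 294.0], 0.65)]
slot3 [([392.0, 239.0], 0.95), ([401.0, 263.0], 0.92), ([416.0, 294.0], 0.65)]
knob_mid [([371.0, 168.0], 0.7), ([349.0, 227.0], 0.53)]
foot [([351.0, 224.0], 0.66), ([353.0, 184.0], 0.19)]
brick [([315.0, 229.0], 0.78)]
bracket1 [([362.0, 393.0], 0.93), ([269.0, 208.0], 0.89), ([322.0, 285.0], 0.78), ([317.0, 342.0], 0.69), ([405.0, 375.0], 0.36)]
halfbrick [([324.0, 210.0], 0.65)]
top [0.3996954  0.00943332 1.66108849] [ 0.04965229 -0.00731094 -0.99873981]
rack [([331.0, 172.0], 0.84)]
jack_axis [([231.0, 210.0], 0.74), ([137.0, 243.0], 0.31), ([282.0, 171.0], 0.27)]
slot1 [([281.0, 171.0], 0.95), ([383.0, 170.0], 0.81), ([331.0, 169.0], 0.66), ([137.0, 244.0], 0.58)]
slot2 [([281.0, 171.0], 0.95), ([383.0, 170.0], 0.81), ([331.0, 169.0], 0.66), ([137.0, 244.0], 0.58)]
slot3 [([281.0
[... 321 characters left out ...]
)]
{'time': 1.1, 'joints': array([ 6.29974745e+01,  2.82805353e+01,  7.70909883e+01,  3.29816066e-04,
        7.46249794e+01, -5.47118727e+00]), 'joint_velocities': array([ 0.01501198,  0.0453417 , -0.04673239,  0.02455735, -0.03415566,
       -0.07794847]), 'joint_efforts': array([ 2.34295760e-03, -8.82058454e+01, -3.84281659e+01, -4.20293945e-04,
        8.34766834e-04, -5.69180509e-05]), 'ee_pos': array([0.22938114, 0.58140981, 0.23128701]), 'ee_rot': array([1.79996489e+02, 1.68440596e-05, 1.58468574e+02]), 'ft_force': array([ 0.90299551, -0.07238331, -0.40063213]), 'ft_torque': array([-0.00270989,  0.01235795, -0.0262669 ]), 'grip_force': 0.0, 'gripper_width': 0.08542873826686245} 0.0187
```

View pics/side0.png

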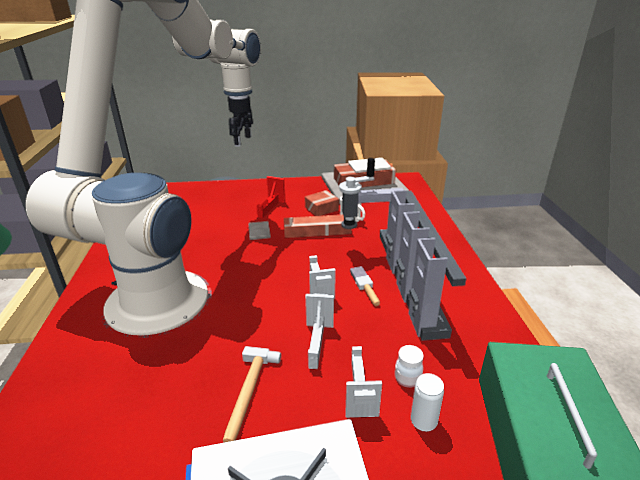

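View pics/top0.png

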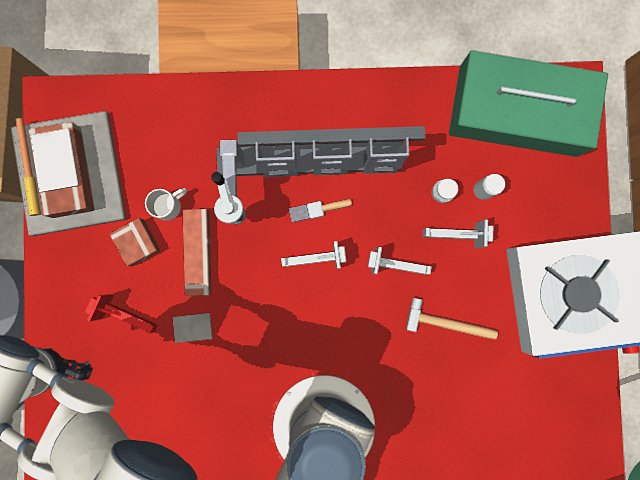

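Both views agree with the list. In the top picture the rack is at (330,150), the jack at (230,205), the brick at (196,252) and the knob at (217,178). Three grey brackets sit near (312,256), (400,263) and (460,233). The red look-alike is at (120,312), so I leave it alone.

```bash
python3 - <<'E'
from h import *
np.set_printoptions(precision=4,suppress=True)
print("slots side",[at("side",p,.09) for p in ([392,239],[401,263],[416,294])])
for a,b in (([392,239],[281,171]),([401,263],[331,169]),([416,294],[383,170])): print("slot tri",tri(a,b))
print("jack",tri([352,188],[231,210])); print("knob",tri([371,168],[217,178]))
print("foot",tri([351,224],[233,215])); print("rack",tri([399,291],[331,172]))
print("brick",at("side",[315,229],0),at("top",[196,252],0))
for p in ([310,256],[398,266],[452,231]): print("br top",at("top",p,0))
for p in ([362,393],[322,285],[317,342]): print("br side",at("side",p,0))
im=capture("top"); im=im[120:300,170:510]
cv2.imwrite("pics/t1.png",cv2.resize(im,(800,424),interpolation=cv2.INTER_CUBIC))
im=capture("side")[130:430,230:470]
cv2.imwrite("pics/s1.png",cv2.resize(im,(480,600),interpolation=cv2.INTER_CUBIC))
E
```

```text
slots side [array([0.6833, 0.1053, 0.09  ]), array([ 0.6791, -0.0219,  0.09  ]), array([ 0.683 , -0.1601,  0.09  ])]
slot tri (array([0.6771, 0.0894, 0.1   ]), np.float64(0.003332495980753369))
slot tri (array([ 0.6751, -0.039 ,  0.1023]), np.float64(0.002781203496458951))
slot tri (array([ 0.6739, -0.1741,  0.1015]), np.float64(0.007589600078559366))
jack (array([0.5686, 0.2043, 0.2186]), np.float64(0.007847870036630705))
knob (array([0.6331, 0.2279, 0.2714]), np.float64(0.0001782132321163319))
foot (array([0.5711, 0.2175, 0.0847]), np.float64(0.008539539654654187))
rack (array([ 0.6805, -0.0412,  0.0069]), np.float64(0.009417548860945717))
brick [0.4688 0.3416 0.    ] [0.4777 0.332  0.    ]
br top [0.4575 0.0222 0.    ]
br top [ 0.4231 -0.2168  0.    ]
br top [ 0.5143 -0.3678  0.    ]
br side [ 0.5105 -0.3746  0.    ]
br side [0.4615 0.0188 0.    ]
br side [ 0.4263 -0.2095  0.    ]
```

View pics/t1.png

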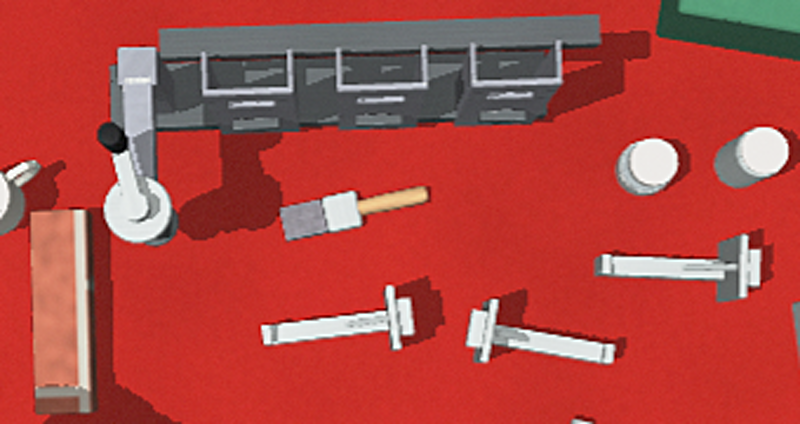

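View pics/s1.png

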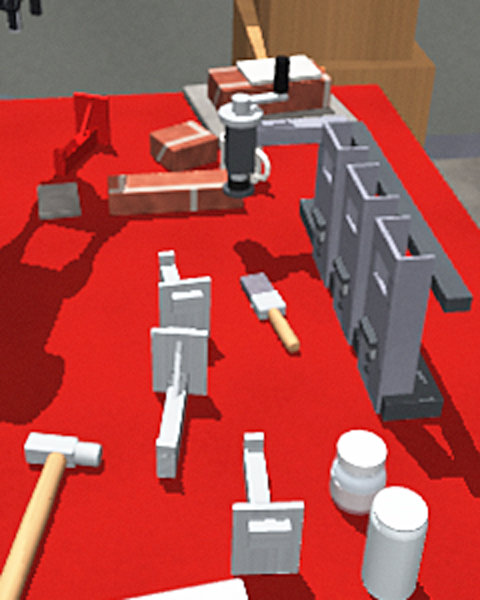

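The zooms show each slot, and the brick's top face corners at about (32,212), (77,210), (79,388) and (36,390) in the top crop. Next I fit the rack, brick and bracket poses to the image edges.

```bash
cat > fit.py <<'E'
from h import *
from scipy.optimize import minimize
def gradimg(im):
    g=cv2.GaussianBlur(im,(0,0),1.0).astype(np.float32)
    gx=cv2.Sobel(g,cv2.CV_32F,1,0).__abs__().max(2); gy=cv2.Sobel(g,cv2.CV_32F,0,1).__abs__().max(2)
    return np.minimum(np.hypot(gx,gy),150)
def pose(p,P):
    c,s=np.cos(p[2]),np.sin(p[2]); z=p[3] if len(p)>3 else 0
    return np.c_[p[0]+c*P[:,0]-s*P[:,1],p[1]+s*P[:,0]+c*P[:,1],P[:,2]+z]
def seg(a,b,n=30):
    t=np.linspace(0,1,n)[:,None]; return np.array(a)*(1-t)+np.array(b)*t
def score(p,parts):  # parts: [(cam,grad,pts)]
    s=0
    for cam,g,P in parts:
        q=proj(cam,pose(p,P)).astype(np.float32)
        s+=cv2.remap(g,q[None,:,0].copy(),q[None,:,1].copy(),cv2.INTER_LINEAR).mean()
    return s
def fit(p0,parts,rng=(.012,.012,.08),n=400):
    r=np.random.default_rng(0); best=max(([p0]+[p0+r.uniform(-1,1,3)*rng for _ in range(n)]),key=lambda p:score(p,parts))
    o=minimize(lambda p:-score(p,parts),best,method="Nelder-Mead",options=dict(initial_simplex=best+np.array([[0,0,0],[.003,0,0],[0,.003,0],[0,0,.02]]),xatol=1e-5,fatol=1e-3))
    return o.x,-o.fun
def box(x0,x1,y0,y1,z): 
    c=[(x0,y0,z),(x1,y0,z),(x1,y1,z),(x0,y1,z)]; return [seg(c[i],c[(i+1)%4]) for i in range(4)]
U=(-.135,0,.135)
RT=np.vstack([seg((0,u-.045,.235),(0,u+.045,.235)) for u in U]+[seg((0,u+e,.235),(.006,u+e,.235),5) for u in U for e in(-.045,.045)])
RS=np.vstack([seg((0,u+e,.235),(0,u+e,.1)) for u in U for e in (.045,-.045)][:] + [seg((0,u-.024,.1685),(0,u-.024,.2025),10) for u in U]+[seg((0,u-.045,.235),(0,u+.045,.235)) for u in U])
BR=np.vstack(box(-.115,.115,-.032,.032,.045))
# bracket outline, arm top edges, back plate top
BK=np.vstack([seg((-.078,e,.036),(.062,e,.036)) for e in(-.011,.011)]+box(.062,.07,-.035,.035,.1)+[seg((.0865,-.02,.088),(.0865,.02,.088),12),seg((.07,.02,.088),(.0865,.02,.088),6),seg((.07,-.02,.088),(.0865,-.02,.088),6)])
def draw(im,cam,p,P,col):
    for q in proj(cam,pose(p,P)):
        if 0<q[0]<639 and 0<q[1]<479: im[int(round(q[1])),int(round(q[0]))]=col
E
python3 - <<'E'
from fit import *
np.set_printoptions(precision=4,suppress=True)
T,S=capture("top"),capture("side"); gt,gs=gradimg(T),gradimg(S)
parts=[("top",gt,RT),("side",gs,RS)]
p0=np.array([.679,-.036,0.])
for nm,pp in (("both",parts),("top",parts[:1]),("side",parts[1:])): print("rack",nm,fit(p0,pp))
rk,_=fit(p0,parts)
draw(T,"top",rk,RT,(0,255,0));draw(S,"side",rk,RS,(0,255,0))
print("jack axis pred",pose(rk,np.array([[-.11,.25,.225]])))
c=at("top",[230.3,209.2],.225);print("jack circle",c)
br,s=fit(np.array([.475,.333,0]),[("top",gt,BR),("side",gs,BR)]);print("brick",br,s,[fit(br,[x])[0] for x in (("top",gt,BR),("side",gs,BR))])
draw(T,"top",br,BR,(255,255,0));draw(S,"side",br,BR,(255,255,0))
for b in ([.459,.02,-1.45],[.425,-.213,1.45],[.512,-.371,-1.6]):
    f=fit(np.array(b),[("top",gt,BK),("side",gs,BK)],rng=(.015,.015,.2)); print("bk",f,fit(f[0],[("top",gt,BK)])[0])
    draw(T,"top",f[0],BK,(0,255,0));draw(S,"side",f[0],BK,(0,255,0))
a=cv2.resize(T[120:300,170:510],(800,424),interpolation=cv2.INTER_NEAREST)
b=cv2.resize(S[150:430,230:470],(480,560),interpolation=cv2.INTER_NEAREST)
cv2.imwrite("pics/t2.png",a);cv2.imwrite("pics/s2.png",b)
E
```

```text
rack both (array([ 0.6788, -0.0382,  0.0053]), np.float64(253.19052124023438))
rack top (array([ 0.6795, -0.0385,  0.0049]), np.float64(149.8737335205078))
rack side (array([ 0.678 , -0.0387,  0.008 ]), np.float64(104.93878936767578))Traceback (most recent call last):
  File "<stdin>", line 7, in <module>
  File "fit.py", line 20, in fit
    o=minimize(lambda p:-score(p,parts),best,method="Nelder-Mead",options=dict(initial_simplex=best+np.array([[0,0,0],[.003,0,0],[0,.003,0],[0,0,.02]]),xatol=1e-5,fatol=1e-3))
    res = _minimize_neldermead(fun, x0, args, callback, bounds=bounds,
                               **options)
    fxcc = func(xcc)
    fx = function(np.copy(x), *(wrapper_args + args))
  File "fit.py", line 20, in <lambda>
    o=minimize(lambda p:-score(p,parts),best,method="Nelder-Mead",options=dict(initial_simplex=best+np.array([[0,0,0],[.003,0,0],[0,.003,0],[0,0,.02]]),xatol=1e-5,fatol=1e-3))
                         ~~~~~^^^^^^^^^
  File "fit.py", line 15, in score
    q=proj(cam,pose(p,P)).astype(np.float32)
      ~~~~^^^^^^^^^^^^^^^
  File "h.py", line 10, in proj
    m=camera_model(cam);R=np.array(m["R"],float);t=np.array(m["t"],float)
ValueError: time passes only in moves, steps and waits
```

Too many camera_model calls, it seems; I'll cache it.

```bash
sed -i 's/^from plant.*/&\nimport functools; camera_model=functools.lru_cache(camera_model)/' h.py
cat > look.py <<'E'
from fit import *
np.set_printoptions(precision=4,suppress=True)
T,S=capture("top"),capture("side"); gt,gs=gradimg(T),gradimg(S)
rk=np.array([ 0.6788, -0.0382,  0.0053])
draw(T,"top",rk,RT,(0,255,0));draw(S,"side",rk,RS,(0,255,0))
print("jack axis pred",pose(rk,np.array([[-.11,.25,.225]])))
c=at("top",[230.3,209.2],.225);print("jack circle",c)
br,s=fit(np.array([.475,.333,0]),[("top",gt,BR),("side",gs,BR)]);print("brick",br,s,[fit(br,[x])[0] for x in (("top",gt,BR),("side",gs,BR))])
draw(T,"top",br,BR,(255,255,0));draw(S,"side",br,BR,(255,255,0))
for b in ([.459,.02,-1.45],[.425,-.213,1.45],[.512,-.371,-1.6]):
    f=fit(np.array(b),[("top",gt,BK),("side",gs,BK)],rng=(.015,.015,.2)); print("bk",f,fit(f[0],[("top",gt,BK)])[0])
    draw(T,"top",f[0],BK,(0,255,0));draw(S,"side",f[0],BK,(0,255,0))
a=cv2.resize(T[120:300,170:510],(800,424),interpolation=cv2.INTER_NEAREST)
b=cv2.resize(S[150:430,230:470],(480,560),interpolation=cv2.INTER_NEAREST)
cv2.imwrite("pics/t2.png",a);cv2.imwrite("pics/s2.png",b)
E
python3 look.py
```

```text
jack axis pred [[0.5675 0.2112 0.225 ]]
jack circle [0.5659 0.2055 0.225 ]
brick [ 0.4766  0.3241 -0.0024] 279.81048583984375 [array([0.4768, 0.3242, 0.0022]), array([ 0.476 ,  0.3205, -0.0614])]
bk (array([ 0.4508,  0.019 , -1.48  ]), np.float64(280.2757568359375)) [ 0.4504  0.0192 -1.4714]
bk (array([ 0.4255, -0.2152,  1.3649]), np.float64(283.39739990234375)) [ 0.424  -0.2141  1.3615]
bk (array([ 0.5038, -0.3648, -1.6344]), np.float64(283.04736328125)) [ 0.5043 -0.3649 -1.6248]
```

View pics/t2.png

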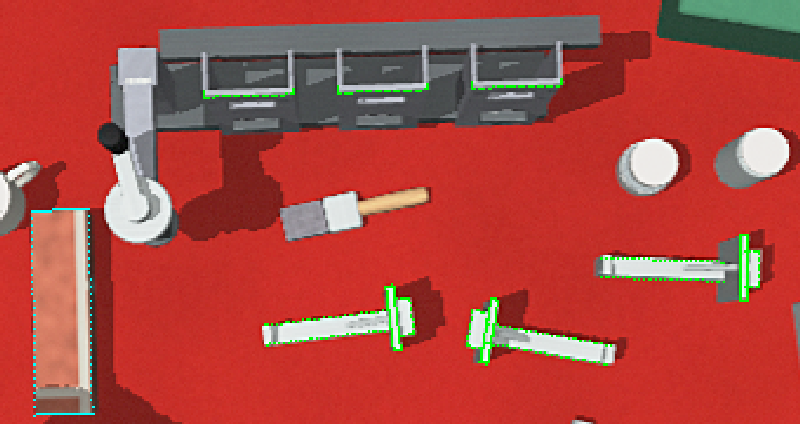

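View pics/s2.png

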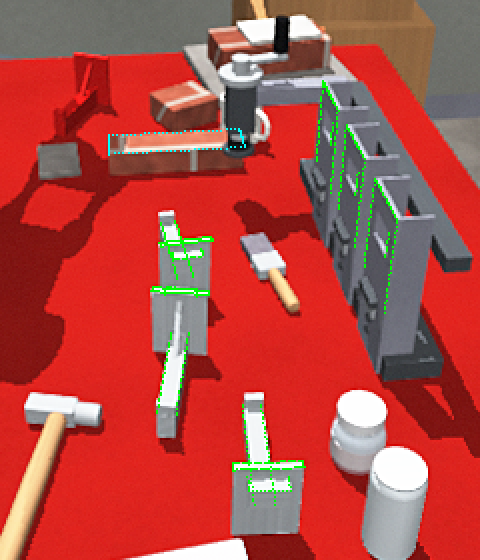

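The bracket and rack overlays sit on their edges. The brick's right and bottom edges are unclear, so I'll zoom in on it.

```bash
python3 - <<'E'
from fit import *
T,S=capture("top"),capture("side")
a=cv2.resize(T[195:305,165:255],None,fx=5,fy=5,interpolation=cv2.INTER_CUBIC)
b=cv2.resize(S[165:245,270:375],None,fx=3.8,fy=3.8,interpolation=cv2.INTER_CUBIC)
o=np.zeros((max(len(a),len(b)),a.shape[1]+b.shape[1]+2,3),np.uint8)
def dr(im,cam,f,x0,y0):
    for z,c in ((.045,(255,255,0)),(0,(0,255,0))):
        q=(proj(cam,pose([.4768,.3242,.0022],np.array([(x,y,z) for x,y in((-.115,-.032),(.115,-.032),(.115,.032),(-.115,.032))])))+.5-[x0,y0])*f
        cv2.polylines(im,[q.round().astype(np.int32)],True,c,1)
dr(a,"top",5,165,195);dr(b,"side",3.8,270,165)
o[:len(a),:a.shape[1]]=a;o[:len(b),a.shape[1]+2:]=b
print(o.shape);cv2.imwrite("pics/z3.png",o[:600,:800])
E
```

```text
(550, 851, 3)
```

View pics/z3.png

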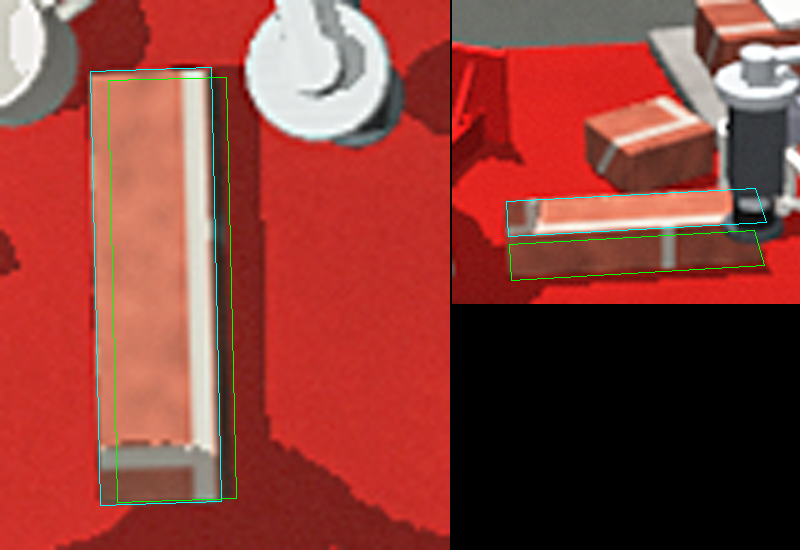

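The zoom confirms the brick fit: centre (0.477, 0.324), yaw about 0. The jack axis is about (0.568, 0.211), which agrees with the rack fit. I'll move over the brick now.

Call:
servo_tool(
  motion=[
    {"delta_pos": [0,0,0],"roll": -0.125,"claw": -1},
    {"delta_pos": [0,0,0],"roll": -0.125,"claw": -1},
    {"delta_pos": [0,0,0],"roll": -0.125,"claw": -1},
    {"delta_pos": [-2.7,-3.2,0],"roll": 0,"claw": -1},
    {"delta_pos": [-2.7,-3.2,0],"roll": 0,"claw": -1},
    {"delta_pos": [-2.7,-3.2,0],"roll": 0,"claw": -1},
    {"delta_pos": [-2.7,-3.2,0],"roll": 0,"claw": -1},
    {"delta_pos": [-2.7,-3.2,0],"roll": 0,"claw": -1},
    {"delta_pos": [-2.7,-3.2,0],"roll": 0,"claw": -1},
    {"delta_pos": [-2.7,-3.2,0],"roll": 0,"claw": -1},
    {"delta_pos": [-2.7,-3.2,0],"roll": 0,"claw": -1},
    {"delta_pos": [0,0,0],"roll": 0,"claw": -1},
  ],
  newtons=100,
)

```text
time: 3.0
ee_pos: [0.4468, 0.3234, 0.2313]
ee_rot: [-180.0, 0.0, 179.8]
ft_force: [-0.0, 1.3, -0.1]
gripper_width: 0.0854
grip_force: 0.0
```

Call:
servo_tool(
  motion=[
    {"delta_pos": [0,0.1,4.5],"roll": 0,"claw": -1},
    {"delta_pos": [0,0,4.5],"roll": 0,"claw": -1},
    {"delta_pos": [0,0,4.5],"roll": 0,"claw": -1},
    {"delta_pos": [0,0,4.5],"roll": 0,"claw": -1},
    {"delta_pos": [0,0,3],"roll": 0,"claw": -1},
    {"delta_pos": [0,0,1.0],"roll": 0,"claw": -1},
    {"delta_pos": [0,0,0],"roll": 0,"claw": 1},
    {"delta_pos": [0,0,0],"roll": 0,"claw": 1},
    {"delta_pos": [0,0,0],"roll": 0,"claw": 1},
    {"delta_pos": [0,0,0],"roll": 0,"claw": 1},
    {"delta_pos": [0,0,-0.3],"roll": 0,"claw": 1},
    {"delta_pos": [0,0,-0.4],"roll": 0,"claw": 1},
  ],
)

```text
time: 4.5
ee_pos: [0.4451, 0.3261, 0.0186]
ee_rot: [-180.0, -0.0, 179.9]
ft_force: [-0.3, -0.5, -8.9]
gripper_width: 0.0624
grip_force: 110.7
```

Call:
servo_tool(
  motion=[
    {"delta_pos": [-0.2,-1.5,0],"roll": 0,"claw": 1},
    {"delta_pos": [-0.2,-1.5,0],"roll": 0,"claw": 1},
    {"delta_pos": [-0.2,-1.5,0],"roll": 0,"claw": 1},
    {"delta_pos": [-0.2,-1.5,0],"roll": 0,"claw": 1},
    {"delta_pos": [-0.2,-1.5,0],"roll": 0,"claw": 1},
    {"delta_pos": [-0.2,-1.5,0],"roll": 0,"claw": 1},
    {"delta_pos": [-0.2,-1.5,0],"roll": 0,"claw": 1},
    {"delta_pos": [-0.2,-1.0,0],"roll": 0,"claw": 1},
    {"delta_pos": [0,0,0],"roll": 0,"claw": 1},
    {"delta_pos": [0,0,0],"roll": 0,"claw": 1},
  ],
)

```text
time: 5.75
ee_pos: [0.4612, 0.2114, 0.0183]
ee_rot: [180.0, 0.0, 180.0]
ft_force: [-0.3, 0.2, -8.2]
gripper_width: 0.0622
grip_force: 111.3
```

```bash
python3 - <<'E'
from fit import *
print(ctrl.sense()["ee_pos"])
T,S=capture("top"),capture("side")
a=cv2.resize(T[180:300,180:260],None,fx=5,fy=5,interpolation=cv2.INTER_CUBIC)
b=cv2.resize(S[165:255,290:385],None,fx=4,fy=4,interpolation=cv2.INTER_CUBIC)
o=np.zeros((600,780,3),np.uint8);o[:600,:400]=a;o[:360,400:780]=b
cv2.imwrite("pics/z4.png",o)
E
```

```text
[0.46115372 0.21143648 0.01830654]
```

View pics/z4.png

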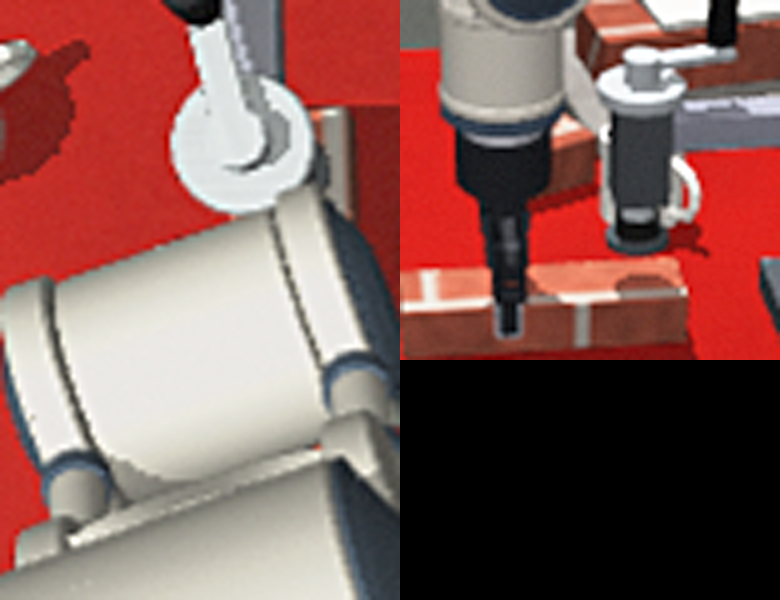

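Call:
servo_tool(
  motion=[
    {"delta_pos": [0,0,0.4],"roll": 0,"claw": 1},
    {"delta_pos": [0,0,0.4],"roll": 0,"claw": 1},
    {"delta_pos": [0,0,0],"roll": 0,"claw": 1},
    {"delta_pos": [0,0,0],"roll": 0,"claw": -1},
    {"delta_pos": [0,0,0],"roll": 0,"claw": -1},
    {"delta_pos": [0,0,0],"roll": 0,"claw": -1},
    {"delta_pos": [0,0,-2],"roll": 0,"claw": -1},
    {"delta_pos": [0,0,-5],"roll": 0,"claw": -1},
    {"delta_pos": [0,0,-6],"roll": 0,"claw": -1},
    {"delta_pos": [0,0,-6],"roll": 0,"claw": -1},
    {"delta_pos": [0,0,-6],"roll": 0,"claw": -1},
    {"delta_pos": [3,5,-6],"roll": 0,"claw": -1},
  ],
)

```text
time: 7.35
ee_pos: [0.4397, 0.2479, 0.3077]
ee_rot: [180.0, 0.1, 179.8]
ft_force: [1.3, 1.4, 0.2]
gripper_width: 0.0854
grip_force: 0.0
```

```bash
python3 - <<'E'
from fit import *
np.set_printoptions(precision=4,suppress=True)
T,S=capture("top"),capture("side");gt,gs=gradimg(T),gradimg(S)
cv2.imwrite("pics/T5.png",T);cv2.imwrite("pics/S5.png",S)
BS=np.vstack(box(-.115,.115,-.032,.032,.045)[:1]+[seg((-.115,-.032,0),(.115,-.032,0)),seg((.115,-.032,0),(.115,-.032,.045),10)])
for parts in ([("side",gs,BS)],[("side",gs,BS),("top",gt,BR)]): print(fit(np.array([.491,.211,0]),parts))
a=cv2.resize(T[180:300,180:260],None,fx=5,fy=5,interpolation=cv2.INTER_CUBIC)
b=cv2.resize(S[165:255,290:385],None,fx=4,fy=4,interpolation=cv2.INTER_CUBIC)
p=fit(np.array([.491,.211,0]),[("side",gs,BS),("top",gt,BR)])[0]
def dr(im,cam,f,x0,y0):
    q=(proj(cam,pose(p,np.array([(x,y,.045) for x,y in((-.115,-.032),(.115,-.032),(.115,.032),(-.115,.032))])))+.5-[x0,y0])*f
    cv2.polylines(im,[q.round().astype(np.int32)],True,(255,255,0),1)
    for h,c in ((.072,(0,255,0)),(.1,(255,0,255))):
        t=np.linspace(0,6.283,40); q=(proj(cam,np.c_[.5675+.026*np.cos(t),.211+.026*np.sin(t),h+0*t])+.5-[x0,y0])*f
        cv2.polylines(im,[q.round().astype(np.int32)],True,c,1)
dr(a,"top",5,180,180);dr(b,"side",4,290,165)
o=np.zeros((600,780,3),np.uint8);o[:600,:400]=a;o[:360,400:780]=b
cv2.imwrite("pics/z5.png",o)
E
```

```text
(array([0.4912, 0.2137, 0.0104]), np.float64(136.37890625))
(array([0.4918, 0.2099, 0.0161]), np.float64(262.083740234375))
```

View pics/z5.png

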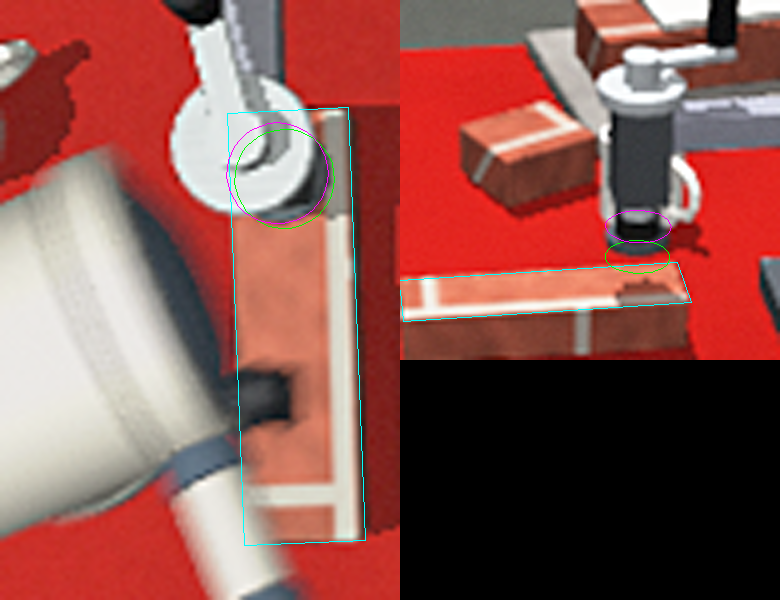

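The foot circle lies within the brick. The foot underside is about 89 mm up, so contact should come after about 2.75 turns and the finish is about 3.25 turns. Next is the knob, near (0.631, 0.2275).

Call:
servo_tool(
  motion=[
    {"delta_pos": [0,0,-1],"roll": 0,"claw": -1},
    {"delta_pos": [-4,-0.6,0],"roll": 0,"claw": -0.5},
    {"delta_pos": [-5,-0.9,0],"roll": 0,"claw": -0.5},
    {"delta_pos": [-5,-0.9,0],"roll": 0,"claw": -0.5},
    {"delta_pos": [-5,-0.9,0],"roll": 0,"claw": -0.5},
    {"delta_pos": [0,0,0],"roll": 0,"claw": -0.5},
    {"delta_pos": [0,0,0],"roll": 0,"claw": -0.5},
  ],
  newtons=60,
)

```text
time: 8.32
ee_pos: [0.6283, 0.2147, 0.3139]
ee_rot: [-180.0, -0.1, 179.9]
ft_force: [-0.7, -0.1, 0.3]
gripper_width: 0.0642
grip_force: 0.0
```

Call:
servo_tool(
  motion=[
    {"delta_pos": [-0.3,1.3,0],"roll": 0,"claw": -0.5},
    {"delta_pos": [0,0,1.7],"roll": 0,"claw": -0.5},
    {"delta_pos": [0,0,1.8],"roll": 0,"claw": -0.5},
    {"delta_pos": [0,0,1.7],"roll": 0,"claw": -0.5},
    {"delta_pos": [0,0,0],"roll": 0,"claw": -0.5},
    {"delta_pos": [0,0,0],"roll": 0,"claw": 1},
    {"delta_pos": [0,0,0],"roll": 0,"claw": 1},
    {"delta_pos": [0,0,0],"roll": 0,"claw": 1},
    {"delta_pos": [0,0,0],"roll": 0,"claw": 1},
    {"delta_pos": [0,0,0],"roll": 0,"claw": 1},
  ],
)

```text
time: 9.57
ee_pos: [0.632, 0.2283, 0.264]
ee_rot: [180.0, 0.1, 179.9]
ft_force: [-1.3, -2.2, 6.0]
gripper_width: 0.0226
grip_force: 58.5
```

```bash
python3 - <<'E'
from fit import *
s=ctrl.sense();print(s["ee_pos"],s["ft_force"],s["joints"])
r=mark_of("side","knob_mid") if capture("side") is not None else 0;print(r[:2], proj("side",[s["ee_pos"]+[0,0,.015]]))
E
```

```text
[0.63203275 0.2282762  0.26403396] [-1.34839694 -2.17264466  6.03740219] [ 1.47783068e+01  3.07031329e+01  6.73218478e+01 -1.62040245e-02
  8.18968590e+01 -7.51667591e+01]
[{'centre': [370.9, 168.6], 'p': 0.37}] [[370.7750369  165.61024107]]
```

```bash
python3 - <<'E'
import numpy as np,json
f=np.radians(15-20*np.arange(0,61)); P=np.round(6.5*np.c_[-np.cos(f),np.sin(f)],2)
d=np.round(np.diff(P,axis=0),2)
for k in range(0,36,12): print(json.dumps([{"delta_pos":[float(a),float(b),0],"roll":0,"claw":1} for a,b in d[k:k+12]]))
E
```

```text
[{"delta_pos": [-0.2, -2.25, 0], "roll": 0, "claw": 1}, {"delta_pos": [0.59, -2.18, 0], "roll": 0, "claw": 1}, {"delta_pos": [1.29, -1.85, 0], "roll": 0, "claw": 1}, {"delta_pos": [1.85, -1.29, 0], "roll": 0, "claw": 1}, {"delta_pos": [2.18, -0.59, 0], "roll": 0, "claw": 1}, {"delta_pos": [2.25, 0.2, 0], "roll": 0, "claw": 1}, {"delta_pos": [2.05, 0.96, 0], "roll": 0, "claw": 1}, {"delta_pos": [1.59, 1.59, 0], "roll": 0, "claw": 1}, {"delta_pos": [0.96, 2.05, 0], "roll": 0, "claw": 1}, {"delta_pos": [0.2, 2.25, 0], "roll": 0, "claw": 1}, {"delta_pos": [-0.59, 2.18, 0], "roll": 0, "claw": 1}, {"delta_pos": [-1.29, 1.85, 0], "roll": 0, "claw": 1}]
[{"delta_pos": [-1.85, 1.29, 0], "roll": 0, "claw": 1}, {"delta_pos": [-2.18, 0.59, 0], "roll": 0, "claw": 1}, {"delta_pos": [-2.25, -0.2, 0], "roll": 0, "claw": 1}, {"delta_pos": [-2.05, -0.96, 0], "roll": 0, "claw": 1}, {"delta_pos": [-1.59, -1.59, 0], "roll": 0, "claw": 1}, {"delta_pos": [-0.96, -2.05, 0], "roll": 0, "claw": 1}, {"delta_pos": [-0.2, -2.25, 0], "roll": 0, "claw": 1}, {"delta_pos": [0.59, -2.18, 0], "roll": 0, "claw": 1}, {"
[... 174 characters left out ...]
": [2.25, 0.2, 0], "roll": 0, "claw": 1}]
[{"delta_pos": [2.05, 0.96, 0], "roll": 0, "claw": 1}, {"delta_pos": [1.59, 1.59, 0], "roll": 0, "claw": 1}, {"delta_pos": [0.96, 2.05, 0], "roll": 0, "claw": 1}, {"delta_pos": [0.2, 2.25, 0], "roll": 0, "claw": 1}, {"delta_pos": [-0.59, 2.18, 0], "roll": 0, "claw": 1}, {"delta_pos": [-1.29, 1.85, 0], "roll": 0, "claw": 1}, {"delta_pos": [-1.85, 1.29, 0], "roll": 0, "claw": 1}, {"delta_pos": [-2.18, 0.59, 0], "roll": 0, "claw": 1}, {"delta_pos": [-2.25, -0.2, 0], "roll": 0, "claw": 1}, {"delta_pos": [-2.05, -0.96, 0], "roll": 0, "claw": 1}, {"delta_pos": [-1.59, -1.59, 0], "roll": 0, "claw": 1}, {"delta_pos": [-0.96, -2.05, 0], "roll": 0, "claw": 1}]
```

First a short test: 5 steps (100°).

Call:
servo_tool(
  motion=[
    {"delta_pos": [-0.2,-2.25,-0.1],"roll": 0,"claw": 1},
    {"delta_pos": [0.59,-2.18,0],"roll": 0,"claw": 1},
    {"delta_pos": [1.29,-1.85,0],"roll": 0,"claw": 1},
    {"delta_pos": [1.85,-1.29,0],"roll": 0,"claw": 1},
    {"delta_pos": [2.18,-0.59,0],"roll": 0,"claw": 1},
  ],
)

```text
time: 10.3
ee_pos: [0.5747, 0.147, 0.2642]
ee_rot: [179.9, 0.1, 179.9]
ft_force: [4.5, 17.4, -7.1]
gripper_width: 0.0229
grip_force: 60.1
```

Call:
servo_tool(
  motion=[
    {"delta_pos": [2.25,0.3,0],"roll": 0,"claw": 1},
    {"delta_pos": [2.05,0.96,0],"roll": 0,"claw": 1},
    {"delta_pos": [1.59,1.59,0],"roll": 0,"claw": 1},
    {"delta_pos": [0.96,2.05,0],"roll": 0,"claw": 1},
    {"delta_pos": [0.2,2.25,0],"roll": 0,"claw": 1},
    {"delta_pos": [-0.59,2.18,0],"roll": 0,"claw": 1},
    {"delta_pos": [-1.29,1.85,0],"roll": 0,"claw": 1},
    {"delta_pos": [-1.85,1.29,0],"roll": 0,"claw": 1},
    {"delta_pos": [-2.18,0.59,0],"roll": 0,"claw": 1},
    {"delta_pos": [-2.25,-0.2,0],"roll": 0,"claw": 1},
    {"delta_pos": [-2.05,-0.96,0],"roll": 0,"claw": 1},
    {"delta_pos": [-1.59,-1.59,0],"roll": 0,"claw": 1},
  ],
)

```text
time: 11.8
ee_pos: [0.622, 0.2502, 0.2641]
ee_rot: [180.0, -0.1, 180.0]
ft_force: [-12.2, -2.0, 4.1]
gripper_width: 0.0227
grip_force: 62.2
```

```bash
python3 - <<'E'
from fit import *
s=ctrl.sense();S=capture("side");cv2.imwrite("pics/S6.png",S)
print(s["ee_pos"],s["ft_force"],[np.round(r["centre"]).tolist()+[r["p"]] for r in mark_of("side","foot")],proj("side",[[.568,.211,h] for h in (.045,.06,.075,.09)]).round(1))
E
```

```text
[0.62198145 0.25020575 0.26405966] [-12.18396098  -2.0354112    4.11675773] [[349.0, 231.0, 0.51], [400.0, 291.0, 0.51], [393.0, 240.0, 0.42]] [[348.7 235.7]
 [348.8 231.8]
 [348.9 227.8]
 [349.1 223.7]]
```

Call:
servo_tool(
  motion=[
    {"delta_pos": [-0.96,-2.05,0],"roll": 0,"claw": 1},
    {"delta_pos": [-0.2,-2.25,0],"roll": 0,"claw": 1},
    {"delta_pos": [0.59,-2.18,0],"roll": 0,"claw": 1},
    {"delta_pos": [1.29,-1.85,0],"roll": 0,"claw": 1},
    {"delta_pos": [1.85,-1.29,0],"roll": 0,"claw": 1},
    {"delta_pos": [2.18,-0.59,0],"roll": 0,"claw": 1},
    {"delta_pos": [2.25,0.2,0],"roll": 0,"claw": 1},
    {"delta_pos": [2.05,0.96,0],"roll": 0,"claw": 1},
    {"delta_pos": [1.59,1.59,0],"roll": 0,"claw": 1},
    {"delta_pos": [0.96,2.05,0],"roll": 0,"claw": 1},
    {"delta_pos": [0,0,0],"roll": 0,"claw": 1},
    {"delta_pos": [0,0,0],"roll": 0,"claw": 1},
  ],
)

```text
time: 13.4
ee_pos: [0.5059, 0.1965, 0.2642]
ee_rot: [179.9, -0.0, 180.0]
ft_force: [-1.6, 4.9, -2.8]
gripper_width: 0.0223
grip_force: 61.8
```

```bash
python3 - <<'E'
from fit import *
s=ctrl.sense();S=capture("side");cv2.imwrite("pics/S7.png",S)
print(s["ee_pos"],s["ft_force"])
o=[]
for n in (5,6,7):
    im=cv2.imread(f"pics/S{n}.png");o.append(cv2.resize(im[190:250,325:380],None,fx=4.5,fy=4.5,interpolation=cv2.INTER_CUBIC))
cv2.imwrite("pics/f7.png",np.hstack(o)[:, :800])
print(proj("side",[[.568,.211,h] for h in (.045,.06,.075,.09)]).round(1))
E
```

```text
[0.5059019  0.19653685 0.26421636] [-1.56919393  4.90127761 -2.8450633 ]
[[348.7 235.7]
 [348.8 231.8]
 [348.9 227.8]
 [349.1 223.7]]
```

View pics/f7.png

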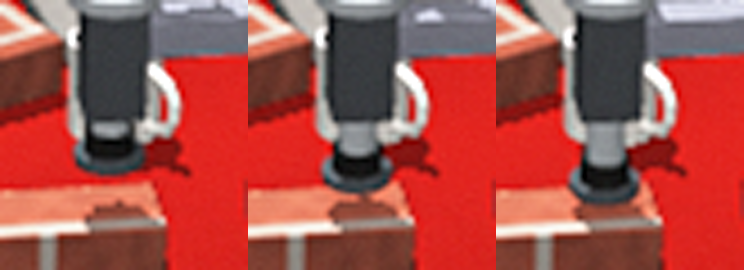

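The foot descends as predicted and there's still a gap at 1.5 turns. Continuing.

Call:
servo_tool(
  motion=[
    {"delta_pos": [0.2,2.25,0],"roll": 0,"claw": 1},
    {"delta_pos": [-0.59,2.18,0],"roll": 0,"claw": 1},
    {"delta_pos": [-1.29,1.85,0],"roll": 0,"claw": 1},
    {"delta_pos": [-1.85,1.29,0],"roll": 0,"claw": 1},
    {"delta_pos": [-2.18,0.59,0],"roll": 0,"claw": 1},
    {"delta_pos": [-2.25,-0.2,0],"roll": 0,"claw": 1},
    {"delta_pos": [-2.05,-0.96,0],"roll": 0,"claw": 1},
    {"delta_pos": [-1.59,-1.59,0],"roll": 0,"claw": 1},
    {"delta_pos": [-0.96,-2.05,0],"roll": 0,"claw": 1},
    {"delta_pos": [-0.2,-2.25,0],"roll": 0,"claw": 1},
    {"delta_pos": [0.59,-2.18,0],"roll": 0,"claw": 1},
    {"delta_pos": [1.29,-1.85,0],"roll": 0,"claw": 1},
  ],
)

```text
time: 14.95
ee_pos: [0.6153, 0.1662, 0.2641]
ee_rot: [179.9, 0.1, 179.9]
ft_force: [-3.2, 11.5, -1.3]
gripper_width: 0.0225
grip_force: 62.1
```

Call:
servo_tool(
  motion=[
    {"delta_pos": [1.85,-1.29,0],"roll": 0,"claw": 1},
    {"delta_pos": [2.18,-0.59,0],"roll": 0,"claw": 1},
  ],
)

```text
time: 15.2
ee_pos: [0.575, 0.1471, 0.2642]
ee_rot: [180.0, 0.1, 179.9]
ft_force: [4.6, 13.2, -6.6]
gripper_width: 0.0226
grip_force: 61.8
```

Call:
servo_tool(
  motion=[
    {"delta_pos": [2.25,0.2,0],"roll": 0,"claw": 1},
    {"delta_pos": [2.05,0.96,0],"roll": 0,"claw": 1},
  ],
)

```text
time: 15.45
ee_pos: [0.5316, 0.1586, 0.2642]
ee_rot: [-180.0, 0.1, 179.9]
ft_force: [12.5, 6.7, -9.9]
gripper_width: 0.0227
grip_force: 61.5
```

Call:
servo_tool(
  motion=[
    {"delta_pos": [1.59,1.59,0],"roll": 0,"claw": 1},
    {"delta_pos": [0.96,2.05,0],"roll": 0,"claw": 1},
  ],
)

```text
time: 15.7
ee_pos: [0.5059, 0.1953, 0.2643]
ee_rot: [-179.9, 0.0, 179.9]
ft_force: [14.8, -2.4, -11.4]
gripper_width: 0.0224
grip_force: 61.6
```

```bash
python3 - <<'E'
from fit import *
s=ctrl.sense();S=capture("side");cv2.imwrite("pics/S8.png",S);print(s["ee_pos"],s["ft_force"])
E
```

```text
[0.5058699  0.19525205 0.26426598] [ 14.78868017  -2.35271831 -11.39904602]
```

Tangential resistance works out to about 6 N, so it's still running free. Continuing in 40° steps to find contact.

Call:
servo_tool(
  motion=[
    {"delta_pos": [0.2,2.25,0],"roll": 0,"claw": 1},
    {"delta_pos": [-0.59,2.18,0],"roll": 0,"claw": 1},
  ],
)

```text
time: 16.0
ee_pos: [0.5097, 0.2396, 0.2642]
ee_rot: [-179.9, -0.0, 179.9]
ft_force: [10.9, -12.9, -5.7]
gripper_width: 0.0226
grip_force: 61.9
```

Call:
servo_tool(
  motion=[
    {"delta_pos": [-1.29,1.85,0],"roll": 0,"claw": 1},
    {"delta_pos": [-1.85,1.29,0],"roll": 0,"claw": 1},
  ],
)

```text
time: 16.25
ee_pos: [0.541, 0.2712, 0.264]
ee_rot: [-179.9, -0.1, 180.0]
ft_force: [0.2, -17.7, 1.8]
gripper_width: 0.0228
grip_force: 62.7
```

Call:
servo_tool(
  motion=[
    {"delta_pos": [-2.18,0.59,0],"roll": 0,"claw": 1},
    {"delta_pos": [-2.25,-0.2,0],"roll": 0,"claw": 1},
  ],
)

```text
time: 16.5
ee_pos: [0.5852, 0.2753, 0.264]
ee_rot: [-180.0, -0.1, 180.0]
ft_force: [-11.5, -10.6, 4.0]
gripper_width: 0.0221
grip_force: 63.1
```

Call:
servo_tool(
  motion=[
    {"delta_pos": [-2.05,-0.96,0],"roll": 0,"claw": 1},
    {"delta_pos": [-1.59,-1.59,0],"roll": 0,"claw": 1},
  ],
)

```text
time: 16.75
ee_pos: [0.6219, 0.2503, 0.2641]
ee_rot: [179.9, -0.1, -180.0]
ft_force: [-13.1, 2.5, 1.7]
gripper_width: 0.023
grip_force: 63.0
```

```bash
python3 - <<'E'
from fit import *
s=ctrl.sense();S=capture("side");cv2.imwrite("pics/S9.png",S);print(s["ee_pos"],s["ft_force"])
E
```

```text
[0.62192043 0.25026665 0.26405894] [-13.14357423   2.54407226   1.74056198]
```

```bash
python3 - <<'E'
from fit import *
im={n:cv2.resize(cv2.imread(f"pics/S{n}.png")[185:255,325:385],None,fx=6,fy=6,interpolation=cv2.INTER_CUBIC) for n in (5,6,7,8,9)}
# foot template from S7 : foot disc + boot, crop rows
t=im[7][(225-185)*6:(237-185)*6, (341-325)*6:(358-325)*6-6]
for n in im:
    r=cv2.matchTemplate(im[n],t,cv2.TM_CCOEFF_NORMED);_,v,_,p=cv2.minMaxLoc(r);print(n,p[0]/6+325,p[1]/6+185,v)
print(proj("side",[[.568,.211,h] for h in (.088,.073,.064,.048,.045,.041)]).round(2)[:,1])
cv2.imwrite("pics/f9.png",np.hstack([im[8],im[9]]))
E
```

```text
5 341.0 218.5 0.7130025029182434
6 341.0 222.5 0.9205060005187988
7 341.0 225.0 0.9999997615814209
8 340.8333333333333 229.0 0.8371922969818115
9 340.8333333333333 229.0 0.8352943062782288
[224.26 228.29 230.7  234.93 235.72 236.77]
```

View pics/f9.png

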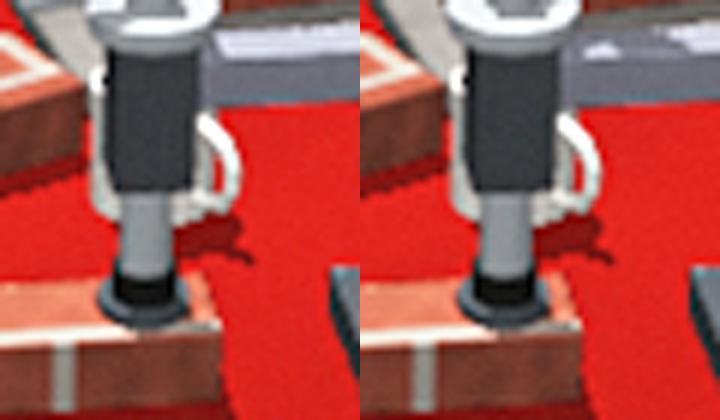

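The foot sits on the brick and is in the same place at 900° and 1060°. From the descent rate and the force rise, contact came at about 885°, so it is now roughly half a turn past contact. I'll release the knob.

Call:
servo_tool(
  motion=[
    {"delta_pos": [0,0,0],"roll": 0,"claw": -0.5},
    {"delta_pos": [0,0,0],"roll": 0,"claw": -0.5},
    {"delta_pos": [0,0,0],"roll": 0,"claw": -0.5},
    {"delta_pos": [0,0,-3],"roll": 0,"claw": -0.5},
    {"delta_pos": [0,0,-4],"roll": 0,"claw": -0.5},
    {"delta_pos": [2.8,-3.8,-1],"roll": 0,"claw": -0.3},
    {"delta_pos": [2.9,-3.9,0],"roll": 0,"claw": -0.3},
    {"delta_pos": [2.9,-3.9,0],"roll": 0,"claw": -0.3},
    {"delta_pos": [2.9,-3.9,0],"roll": 0,"claw": -0.3},
    {"delta_pos": [2.8,-3.8,0],"roll": 0,"claw": -0.3},
    {"delta_pos": [2.8,-3.8,0],"roll": 0,"claw": -0.3},
  ],
  newtons=100,
)

```text
time: 18.18
ee_pos: [0.4498, 0.0182, 0.3443]
ee_rot: [-180.0, 0.0, 180.0]
ft_force: [0.1, -0.7, -0.6]
gripper_width: 0.0558
grip_force: 0.0
```

```bash
cat > bk.py <<'E'
from fit import *
import sys
np.set_printoptions(precision=4,suppress=True)
def now(starts,cams=("top","side")):
    g={c:gradimg(capture(c)) for c in cams}
    for b in starts:
        for cs in [cams]+[(c,) for c in cams]:
            f=fit(np.array(b),[(c,g[c],BK) for c in cs],rng=(.03,.03,.3),n=1500); print(cs,f[0],round(f[1]))
E
python3 - <<'E'
from bk import *
print(ctrl.sense()["ee_pos"])
now([[.4508,.019,-1.48],[.4255,-.2152,1.365],[.5038,-.3648,-1.634]])
cv2.imwrite("pics/S10.png",capture("side"));cv2.imwrite("pics/T10.png",capture("top"))
E
```

```text
[0.4498 0.0182 0.3443]
('top', 'side') [ 0.449   0.015  -1.4744] 179
('top',) [ 0.4061 -0.017  -1.6619] 121
('side',) [ 0.4511  0.0162 -1.4826] 135
('top', 'side') [ 0.4262 -0.2151  1.3687] 284
('top',) [ 0.4248 -0.2142  1.3741] 142
('side',) [ 0.4264 -0.2154  1.3421] 143
('top', 'side') [ 0.5048 -0.3653 -1.646 ] 286
('top',) [ 0.5043 -0.365  -1.6345] 144
('side',) [ 0.5041 -0.3653 -1.6375] 143
```

Call:
servo_tool(
  motion=[
    {"delta_pos": [0,0,2],"roll": 0.185,"claw": -0.3},
    {"delta_pos": [0,0,2],"roll": 0.185,"claw": -0.3},
    {"delta_pos": [0,0,3],"roll": 0.185,"claw": -0.3},
    {"delta_pos": [0,0,3],"roll": 0.185,"claw": -0.3},
    {"delta_pos": [0,0,3],"roll": 0.185,"claw": -0.3},
    {"delta_pos": [0,0,3],"roll": 0.185,"claw": -0.3},
    {"delta_pos": [0,0,3],"roll": 0.185,"claw": -0.3},
    {"delta_pos": [0,0,3],"roll": 0.185,"claw": -0.3},
    {"delta_pos": [0,0,4],"roll": 0,"claw": -0.3},
    {"delta_pos": [0,0,0],"roll": 0,"claw": -0.3},
  ],
)

```text
time: 19.62
ee_pos: [0.45, 0.0199, 0.0823]
ee_rot: [-179.7, -0.1, 95.2]
ft_force: [-0.4, 0.0, 0.1]
gripper_width: 0.0554
grip_force: 0.0
```

Call:
servo_tool(
  motion=[
    {"delta_pos": [0,0.1,2.5],"roll": 0,"claw": -0.3},
    {"delta_pos": [0,0,2.5],"roll": 0,"claw": -0.3},
    {"delta_pos": [0,0,1.7],"roll": 0,"claw": -0.3},
    {"delta_pos": [0,0,0.8],"roll": 0,"claw": -0.3},
    {"delta_pos": [0,0,0],"roll": 0,"claw": -0.3},
    {"delta_pos": [0,0,0],"roll": 0,"claw": 1},
    {"delta_pos": [0,0,0],"roll": 0,"claw": 1},
    {"delta_pos": [0,0,0],"roll": 0,"claw": 1},
    {"delta_pos": [0,0,0],"roll": 0,"claw": 1},
    {"delta_pos": [0,0,0],"roll": 0,"claw": 1},
  ],
)

```text
time: 20.88
ee_pos: [0.452, 0.0192, 0.01]
ee_rot: [180.0, 0.0, 95.2]
ft_force: [-2.7, 1.2, 18.4]
gripper_width: 0.0201
grip_force: 98.2
```

Call:
servo_tool(
  motion=[
    {"delta_pos": [0,0,-1],"roll": 0,"claw": 1},
    {"delta_pos": [0,0,-2.5],"roll": 0,"claw": 1},
    {"delta_pos": [0,0,-3],"roll": 0,"claw": 1},
    {"delta_pos": [0,0,-3],"roll": 0,"claw": 1},
    {"delta_pos": [0,0,-1.5],"roll": -0.15,"claw": 1},
    {"delta_pos": [0,0,0],"roll": -0.185,"claw": 1},
    {"delta_pos": [0,0,0],"roll": -0.185,"claw": 1},
    {"delta_pos": [0,0,0],"roll": -0.185,"claw": 1},
    {"delta_pos": [0,0,0],"roll": -0.185,"claw": 1},
    {"delta_pos": [0,0,0],"roll": -0.185,"claw": 1},
    {"delta_pos": [0,0,0],"roll": -0.185,"claw": 1},
    {"delta_pos": [0,0,0],"roll": -0.185,"claw": 1},
  ],
)

```text
time: 22.38
ee_pos: [0.4517, 0.0192, 0.1196]
ee_rot: [-180.0, -0.0, 178.3]
ft_force: [0.5, 0.5, -3.2]
gripper_width: 0.0203
grip_force: 98.5
```

Call:
servo_tool(
  motion=[
    {"delta_pos": [-1.5,1.2,0],"roll": -0.035,"claw": 1},
    {"delta_pos": [-2.2,1.5,0],"roll": 0,"claw": 1},
    {"delta_pos": [-2.2,1.5,0],"roll": 0,"claw": 1},
    {"delta_pos": [-2.2,1.5,0],"roll": 0,"claw": 1},
    {"delta_pos": [-2.2,1.3,0],"roll": 0,"claw": 1},
    {"delta_pos": [-1.8,0.7,0],"roll": 0,"claw": 1},
    {"delta_pos": [0,0,0],"roll": 0,"claw": 1},
    {"delta_pos": [0,0,0],"roll": 0,"claw": 1},
  ],
)

```text
time: 23.38
ee_pos: [0.5728, 0.0957, 0.119]
ee_rot: [-180.0, -0.0, 179.9]
ft_force: [-0.1, -0.8, -4.2]
gripper_width: 0.0206
grip_force: 98.5
```

```bash
cat > held.py <<'E'
from fit import *
import sys
np.set_printoptions(precision=4,suppress=True)
s=ctrl.sense();e=s["ee_pos"];zb=e[2]-float(sys.argv[1]);print(e,s["ee_rot"],s["ft_force"])
T,S=capture("top"),capture("side");gt,gs=gradimg(T),gradimg(S)
# held bracket: plate + hook edges only (arm hidden), side view sees -y side
PS=np.vstack([seg((.062,-.035,0),(.062,-.035,.1)),seg((.07,-.035,0),(.07,-.035,.1)),seg((.062,-.035,.1),(.07,-.035,.1),8),seg((.0865,-.02,.062),(.0865,-.02,.088),12),seg((-.08,-.011,.0),(.062,-.011,0)),seg((.062,-.035,.1),(.062,.035,.1)),seg((-.08,-.011,0),(-.08,-.011,.052),12)])
PT=np.vstack(box(.062,.07,-.035,.035,.1)+[seg((.0865,-.02,.088),(.0865,.02,.088),12),seg((.07,.02,.088),(.0865,.02,.088),6),seg((.07,-.02,.088),(.0865,-.02,.088),6)])
PS[:,2]+=zb;PT[:,2]+=zb
p0=np.array([e[0],e[1],np.radians(s["ee_rot"][2]-180)]);p0[2]=(p0[2]+np.pi)%(2*np.pi)-np.pi
for n,pp in (("both",[("top",gt,PT),("side",gs,PS)]),("top",[("top",gt,PT)]),("side",[("side",gs,PS)])):
    f=fit(p0,pp,rng=(.006,.006,.03));print(n,f[0],f[1],"at p0",score(p0,pp))
rk=np.array([ 0.6788, -0.0382,  0.0053])
a,b=[cv2.resize(i,None,fx=4,fy=4,interpolation=cv2.INTER_CUBIC) for i in (T,S)]
for im,cam,P,R in ((a,"top",PT,RT),(b,"side",PS,RS)):
    for q in proj(cam,pose(p0,P)): cv2.circle(im,tuple(int(v) for v in (q+.5)*4),1,(0,255,255),-1)
    for q in proj(cam,pose(rk,R)): cv2.circle(im,tuple(int(v) for v in (q+.5)*4),1,(0,255,0),-1)
def crop(im,cam,w,h):
    c=((proj(cam,[[e[0]+.06,e[1],.16]])[0]+.5)*4).astype(int);return im[c[1]-h//2:c[1]+h//2,c[0]-w//2:c[0]+w//2]
cv2.imwrite(sys.argv[2],np.hstack([crop(a,"top",400,400),crop(b,"side",400,400)]))
E
python3 held.py .010 pics/h1.png
```

```text
[0.5728 0.0957 0.119 ] [-179.995    -0.0474  179.9071] [-0.0805 -0.783  -4.167 ]
both [ 0.596   0.0984 -0.1953] 219.5083770751953 at p0 187.25179
top [ 0.6153  0.0964 -0.1459] 136.59548950195312 at p0 52.013306
side [0.5702 0.091  0.0543] 137.1296844482422 at p0 135.23848
```

View pics/h1.png

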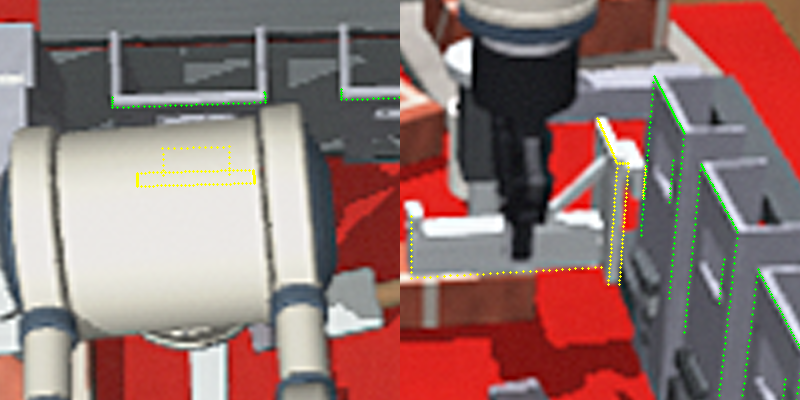

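The side view shows the held bracket exactly where the arm's kinematics put it, level and facing upright 3. I'll advance into the slot.

Call:
servo_tool(
  motion=[
    {"delta_pos": [-1,0.05,-0.1],"roll": -0.007,"claw": 1},
    {"delta_pos": [-1,0,0],"roll": 0,"claw": 1},
    {"delta_pos": [-0.8,0,0],"roll": 0,"claw": 1},
    {"delta_pos": [-0.5,0,0],"roll": 0,"claw": 1},
    {"delta_pos": [0,0,0],"roll": 0,"claw": 1},
  ],
)

```text
time: 24.1
ee_pos: [0.6066, 0.0961, 0.1199]
ee_rot: [-180.0, -0.0, -179.6]
ft_force: [-0.0, 1.0, -3.9]
gripper_width: 0.0201
grip_force: 98.5
```

Call:
servo_tool(
  motion=[
    {"delta_pos": [-0.1,0,0],"roll": 0,"claw": 1},
    {"delta_pos": [-0.1,0,0],"roll": 0,"claw": 1},
    {"delta_pos": [0,0,0],"roll": 0,"claw": 1},
  ],
)

```text
time: 24.48
ee_pos: [0.6084, 0.0962, 0.1202]
ee_rot: [180.0, 0.0, -179.6]
ft_force: [0.3, 0.9, -4.4]
gripper_width: 0.0203
grip_force: 98.5
```

Call:
servo_tool(
  motion=[
    {"delta_pos": [-0.1,0,0],"roll": 0,"claw": 1},
    {"delta_pos": [-0.1,0,0],"roll": 0,"claw": 1},
    {"delta_pos": [0,0,0],"roll": 0,"claw": 1},
  ],
)

```text
time: 24.85
ee_pos: [0.6091, 0.0963, 0.1199]
ee_rot: [180.0, -0.1, -179.6]
ft_force: [-7.8, 0.7, -0.4]
gripper_width: 0.0203
grip_force: 99.2
```

Call:
servo_tool(
  motion=[
    {"delta_pos": [0.2,0,0],"roll": 0,"claw": 1},
    {"delta_pos": [0,0,0.4],"roll": 0,"claw": 1},
    {"delta_pos": [0,0,0.4],"roll": 0,"claw": 1},
    {"delta_pos": [0,0,0.3],"roll": 0,"claw": 1},
    {"delta_pos": [0,0,0],"roll": 0,"claw": 1},
  ],
)

```text
time: 25.48
ee_pos: [0.6084, 0.0961, 0.1092]
ee_rot: [-180.0, 0.0, -179.6]
ft_force: [-3.0, 0.3, 0.4]
gripper_width: 0.0202
grip_force: 99.6
```

Call:
servo_tool(
  motion=[
    {"delta_pos": [0,0,0.2],"roll": 0,"claw": 1},
    {"delta_pos": [0,0,0.2],"roll": 0,"claw": 1},
    {"delta_pos": [0,0,0],"roll": 0,"claw": 1},
  ],
)

```text
time: 25.85
ee_pos: [0.6085, 0.0962, 0.1055]
ee_rot: [180.0, 0.0, -179.6]
ft_force: [-4.4, -0.9, 7.3]
gripper_width: 0.0206
grip_force: 100.2
```

Call:
servo_tool(
  motion=[
    {"delta_pos": [0,0,0.2],"roll": 0,"claw": 1},
    {"delta_pos": [0,0,0.2],"roll": 0,"claw": 1},
    {"delta_pos": [0,0,0],"roll": 0,"claw": 1},
  ],
)

```text
time: 26.22
ee_pos: [0.6085, 0.0962, 0.1015]
ee_rot: [180.0, 0.0, -179.6]
ft_force: [-4.2, -0.3, 6.3]
gripper_width: 0.0202
grip_force: 100.2
```

Call:
servo_tool(
  motion=[
    {"delta_pos": [0,0,0.15],"roll": 0,"claw": 1},
    {"delta_pos": [0,0,0.15],"roll": 0,"claw": 1},
    {"delta_pos": [0,0,0],"roll": 0,"claw": 1},
  ],
)

```text
time: 26.6
ee_pos: [0.6084, 0.0962, 0.099]
ee_rot: [-180.0, 0.0, -179.6]
ft_force: [-8.8, -1.7, 15.6]
gripper_width: 0.0205
grip_force: 101.6
```

Call:
servo_tool(
  motion=[
    {"delta_pos": [0,0,0.1],"roll": 0,"claw": 1},
    {"delta_pos": [0,0,0.05],"roll": 0,"claw": 1},
    {"delta_pos": [0,0,0],"roll": 0,"claw": 1},
  ],
)

```text
time: 26.98
ee_pos: [0.6082, 0.0962, 0.0977]
ee_rot: [-180.0, 0.0, -179.6]
ft_force: [-11.8, -0.1, 20.4]
gripper_width: 0.0203
grip_force: 102.3
```

Call:
servo_tool(
  motion=[
    {"delta_pos": [0,0,-0.2],"roll": 0,"claw": 1},
    {"delta_pos": [0,0,0],"roll": 0,"claw": -0.3},
    {"delta_pos": [0,0,0],"roll": 0,"claw": -0.3},
    {"delta_pos": [0,0,0],"roll": 0,"claw": -0.3},
    {"delta_pos": [0,0,-2],"roll": 0,"claw": -0.3},
    {"delta_pos": [0,0,-5],"roll": 0,"claw": -0.3},
    {"delta_pos": [0,0,-5],"roll": 0,"claw": -0.3},
    {"delta_pos": [0,0,-5],"roll": 0,"claw": -0.3},
    {"delta_pos": [2.6,-4.4,-3],"roll": 0,"claw": -0.3},
    {"delta_pos": [2.6,-4.4,0],"roll": 0,"claw": -0.3},
    {"delta_pos": [2.6,-4.4,0],"roll": 0,"claw": -0.3},
    {"delta_pos": [2.6,-4.4,0],"roll": 0,"claw": -0.3},
  ],
)

```text
time: 28.48
ee_pos: [0.5045, -0.0817, 0.2987]
ee_rot: [-180.0, 0.0, -179.6]
ft_force: [-0.1, -0.7, -1.7]
gripper_width: 0.0554
grip_force: 0.0
```

```bash
cat > seat.py <<'E'
from fit import *
import sys
np.set_printoptions(precision=4,suppress=True)
rk=np.array([ 0.6788, -0.0382,  0.0053]);i=int(sys.argv[1])
gt,gs=gradimg(capture("top")),gradimg(capture("side"))
p=pose(rk,np.array([[-.07,(i-2)*.135,.09]]))[0]
PS=np.vstack([seg((.062,-.035,0),(.062,-.035,.1)),seg((.062,-.035,.1),(.07,-.035,.1),8),seg((-.08,-.011,0),(.055,-.011,0)),seg((.062,-.035,.1),(.062,.035,.1)),seg((-.08,-.011,0),(-.08,-.011,.052),12)])
for z in np.arange(.080,.104,.002):
    Q=PS+[0,0,z]; f=fit(np.array([p[0],p[1],.005]),[("side",gs,Q)],rng=(.004,.004,.01),n=100);print(round(z,3),f[0],round(f[1],1))
E
python3 seat.py 3; python3 -c "
from bk import *
now([[.4255,-.2152,1.365],[.5038,-.3648,-1.634]])"
```

```text
0.08 [0.608  0.1082 0.0452] 136.8
0.082 [0.6075 0.1051 0.0418] 136.8
0.084 [0.6064 0.1025 0.064 ] 136.9
0.086 [0.6056 0.0993 0.0627] 136.9
0.088 [0.6045 0.0944 0.0316] 136.8
0.09 [0.6036 0.0913 0.0356] 136.8
0.092 [0.6028 0.09   0.0573] 136.8
0.094 [0.6101 0.0888 0.0385] 133.9
0.096 [0.6091 0.0868 0.0556] 134.2
0.098 [0.6079 0.0818 0.0417] 135.1
0.1 [0.6072 0.0788 0.0366] 135.7
0.102 [0.5982 0.0735 0.0535] 134.7
('top', 'side') [ 0.4234 -0.2142  1.3861] 279
('top',) [ 0.423  -0.2444  1.2714] 131
('side',) [ 0.4253 -0.2152  1.3527] 145
('top', 'side') [ 0.5041 -0.3646 -1.6338] 283
('top',) [ 0.5049 -0.3648 -1.6201] 144
('side',) [ 0.5037 -0.3649 -1.6344] 139
```

Bracket 1 of 3 reads as seated at about 0.088–0.090 m. The other two haven't moved. Next is the middle one.

Call:
servo_tool(
  motion=[
    {"delta_pos": [2.6,-4.4,0],"roll": 0,"claw": -0.3},
    {"delta_pos": [2.6,-4.4,0],"roll": 0,"claw": -0.3},
    {"delta_pos": [2.6,-4.4,0],"roll": 0.178,"claw": -0.3},
    {"delta_pos": [0,0,2],"roll": 0.178,"claw": -0.3},
    {"delta_pos": [0,0,2],"roll": 0.178,"claw": -0.3},
    {"delta_pos": [0,0,2],"roll": 0.178,"claw": -0.3},
    {"delta_pos": [0,0,2],"roll": 0.178,"claw": -0.3},
    {"delta_pos": [0,0,2],"roll": 0.178,"claw": -0.3},
    {"delta_pos": [0,0,2],"roll": 0.178,"claw": -0.3},
    {"delta_pos": [0,0,2],"roll": 0.178,"claw": -0.3},
    {"delta_pos": [0,0,2],"roll": 0.178,"claw": -0.3},
    {"delta_pos": [0,0,2],"roll": 0.178,"claw": -0.3},
  ],
)

```text
time: 30.18
ee_pos: [0.4293, -0.2122, 0.1178]
ee_rot: [180.0, -0.0, 78.1]
ft_force: [-0.3, -0.0, 0.0]
gripper_width: 0.0553
grip_force: 0.0
```

Call:
servo_tool(
  motion=[
    {"delta_pos": [-0.36,-0.28,1.5],"roll": 0,"claw": -0.3},
    {"delta_pos": [0,0,3],"roll": 0,"claw": -0.3},
    {"delta_pos": [0,0,3],"roll": 0,"claw": -0.3},
    {"delta_pos": [0,0,2],"roll": 0,"claw": -0.3},
    {"delta_pos": [0,0,1],"roll": 0,"claw": -0.3},
    {"delta_pos": [0,0,0],"roll": 0,"claw": -0.3},
    {"delta_pos": [0,0,0],"roll": 0,"claw": 1},
    {"delta_pos": [0,0,0],"roll": 0,"claw": 1},
    {"delta_pos": [0,0,0],"roll": 0,"claw": 1},
    {"delta_pos": [0,0,0],"roll": 0,"claw": 1},
  ],
)

```text
time: 31.42
ee_pos: [0.4252, -0.2161, 0.0146]
ee_rot: [179.9, 0.0, 78.4]
ft_force: [-0.5, 2.0, 13.2]
gripper_width: 0.0201
grip_force: 98.7
```

Call:
servo_tool(
  motion=[
    {"delta_pos": [0,0,-1],"roll": 0,"claw": 1},
    {"delta_pos": [0,0,-3],"roll": 0,"claw": 1},
    {"delta_pos": [0,0,-4],"roll": 0,"claw": 1},
    {"delta_pos": [0,0,-3],"roll": 0.17,"claw": 1},
    {"delta_pos": [0,0,0],"roll": 0.17,"claw": 1},
    {"delta_pos": [0,0,0],"roll": 0.17,"claw": 1},
    {"delta_pos": [0,0,0],"roll": 0.17,"claw": 1},
    {"delta_pos": [0,0,0],"roll": 0.17,"claw": 1},
    {"delta_pos": [0,0,0],"roll": 0.17,"claw": 1},
    {"delta_pos": [0,0,0],"roll": 0.17,"claw": 1},
    {"delta_pos": [0,0,0],"roll": 0.17,"claw": 1},
    {"delta_pos": [0,0,0],"roll": 0,"claw": 1},
  ],
)

```text
time: 32.92
ee_pos: [0.4247, -0.2159, 0.1241]
ee_rot: [180.0, -0.0, 0.5]
ft_force: [0.4, -0.0, -3.7]
gripper_width: 0.02
grip_force: 98.6
```

Call:
servo_tool(
  motion=[
    {"delta_pos": [1.4,-1.5,0],"roll": 0,"claw": 1},
    {"delta_pos": [2.5,-3,0],"roll": 0,"claw": 1},
    {"delta_pos": [2.5,-3,0],"roll": 0,"claw": 1},
    {"delta_pos": [2.5,-3,0],"roll": 0,"claw": 1},
    {"delta_pos": [2.5,-3,0],"roll": 0,"claw": 1},
    {"delta_pos": [2.2,-3,0],"roll": 0,"claw": 1},
    {"delta_pos": [1.2,-1.2,0],"roll": 0,"claw": 1},
    {"delta_pos": [0,0,0],"roll": 0,"claw": 1},
    {"delta_pos": [0,0,0],"roll": 0,"claw": 1},
  ],
)

```text
time: 34.05
ee_pos: [0.5707, -0.0385, 0.1236]
ee_rot: [180.0, 0.0, 0.5]
ft_force: [0.2, -0.2, -4.1]
gripper_width: 0.02
grip_force: 98.7
```

```bash
sed -i 's/s\["ee_rot"\]\[2\]-180/s["ee_rot"][2]-float(sys.argv[3])/' held.py; python3 held.py .0146 pics/h2.png 0 | grep -v -e both -e top
```

```text
[ 0.5707 -0.0385  0.1236] [179.9922   0.0412   0.4974] [ 0.2109 -0.1548 -4.1351]
side [ 0.5721 -0.035   0.0137] 130.52418518066406 at p0 129.61292
```

View pics/h2.png

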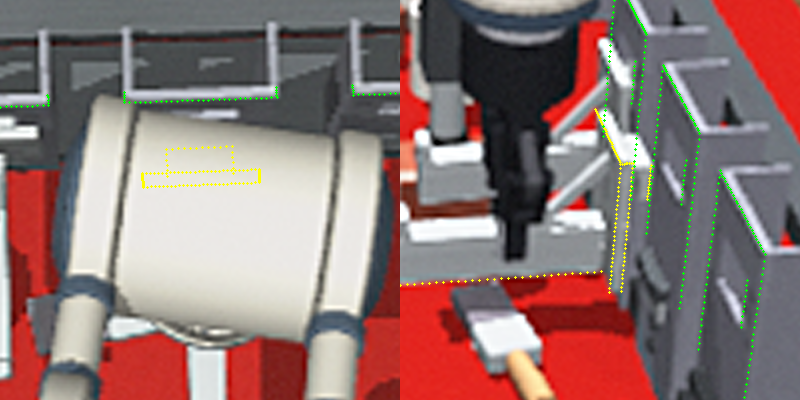

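The held bracket matches its predicted outline, and bracket 1 is seated in upright 3. Advancing.

Call:
servo_tool(
  motion=[
    {"delta_pos": [1,0,-0.1],"roll": 0,"claw": 1},
    {"delta_pos": [1,0,0],"roll": 0,"claw": 1},
    {"delta_pos": [1,0,0],"roll": 0,"claw": 1},
    {"delta_pos": [0.7,0,0],"roll": 0,"claw": 1},
    {"delta_pos": [0,0,0],"roll": 0,"claw": 1},
  ],
)

```text
time: 34.78
ee_pos: [0.6081, -0.0373, 0.124]
ee_rot: [-180.0, 0.1, 0.5]
ft_force: [-3.4, -0.3, -5.6]
gripper_width: 0.02
grip_force: 98.7
```

Call:
servo_tool(
  motion=[
    {"delta_pos": [0.1,0,0],"roll": 0,"claw": 1},
    {"delta_pos": [0.1,0,0],"roll": 0,"claw": 1},
    {"delta_pos": [0,0,0],"roll": 0,"claw": 1},
  ],
)

```text
time: 35.15
ee_pos: [0.6082, -0.0372, 0.124]
ee_rot: [-180.0, 0.3, 0.5]
ft_force: [-14.2, -0.2, 1.5]
gripper_width: 0.0201
grip_force: 99.7
```

Call:
servo_tool(
  motion=[
    {"delta_pos": [-0.25,0.1,0],"roll": 0,"claw": 1},
    {"delta_pos": [0,0,0.4],"roll": 0,"claw": 1},
    {"delta_pos": [0,0,0.4],"roll": 0,"claw": 1},
    {"delta_pos": [0,0,0.4],"roll": 0,"claw": 1},
    {"delta_pos": [0,0,0.2],"roll": 0,"claw": 1},
    {"delta_pos": [0,0,0],"roll": 0,"claw": 1},
  ],
)

```text
time: 35.9
ee_pos: [0.6079, -0.0385, 0.1109]
ee_rot: [180.0, -0.0, 0.5]
ft_force: [-6.5, 0.8, 6.8]
gripper_width: 0.0199
grip_force: 100.7
```

Call:
servo_tool(
  motion=[
    {"delta_pos": [0,0,0.2],"roll": 0,"claw": 1},
    {"delta_pos": [0,0,0.2],"roll": 0,"claw": 1},
    {"delta_pos": [0,0,0.2],"roll": 0,"claw": 1},
    {"delta_pos": [0,0,0],"roll": 0,"claw": 1},
  ],
)

```text
time: 36.4
ee_pos: [0.6079, -0.0385, 0.1049]
ee_rot: [180.0, -0.0, 0.4]
ft_force: [-7.5, 0.9, 8.3]
gripper_width: 0.0198
grip_force: 100.8
```

Call:
servo_tool(
  motion=[
    {"delta_pos": [0,0,0.2],"roll": 0,"claw": 1},
    {"delta_pos": [0,0,0.2],"roll": 0,"claw": 1},
    {"delta_pos": [0,0,0],"roll": 0,"claw": 1},
  ],
)

```text
time: 36.78
ee_pos: [0.6071, -0.0385, 0.1013]
ee_rot: [180.0, 0.1, 0.5]
ft_force: [-14.2, -0.2, 18.6]
gripper_width: 0.0198
grip_force: 102.8
```

Call:
servo_tool(
  motion=[
    {"delta_pos": [0,0,0.1],"roll": 0,"claw": 1},
    {"delta_pos": [0,0,-0.3],"roll": 0,"claw": 1},
    {"delta_pos": [0,0,0],"roll": 0,"claw": -0.3},
    {"delta_pos": [0,0,0],"roll": 0,"claw": -0.3},
    {"delta_pos": [0,0,0],"roll": 0,"claw": -0.3},
    {"delta_pos": [0,0,-2],"roll": 0,"claw": -0.3},
    {"delta_pos": [0,0,-5],"roll": 0,"claw": -0.3},
    {"delta_pos": [0,0,-5],"roll": 0,"claw": -0.3},
    {"delta_pos": [0,0,-5],"roll": 0,"claw": -0.3},
    {"delta_pos": [-2.5,2.5,-3],"roll": 0,"claw": -0.3},
    {"delta_pos": [-2.5,4.5,0],"roll": 0,"claw": -0.3},
    {"delta_pos": [-1.3,4.5,0],"roll": 0,"claw": -0.3},
  ],
)

```text
time: 38.28
ee_pos: [0.545, -0.1549, 0.3032]
ee_rot: [180.0, -0.1, 0.5]
ft_force: [-0.3, -0.1, -0.3]
gripper_width: 0.0557
grip_force: 0.0
```

```bash
python3 -c "
from bk import *
print(ctrl.sense()['ee_pos'])
now([[.5038,-.3648,-1.634]])"; python3 seat.py 2
```

```text
[ 0.545  -0.1549  0.3032]
('top', 'side') [ 0.5059 -0.3662 -1.6624] 248
('top',) [ 0.507  -0.3661 -1.6864] 139
('side',) [ 0.5041 -0.3645 -1.63  ] 113
0.08 [ 0.6074 -0.033   0.0637] 138.4
0.082 [ 0.6065 -0.036   0.0645] 138.7
0.084 [ 0.6079 -0.0321  0.032 ] 135.2
0.086 [ 0.6072 -0.0351  0.0279] 135.2
0.088 [ 0.6061 -0.0379  0.0346] 135.2
0.09 [ 0.6032 -0.0462  0.075 ] 139.2
0.092 [ 0.6022 -0.0491  0.0741] 139.3
0.094 [ 0.6015 -0.0518  0.0746] 139.3
0.096 [ 0.6102 -0.0497 -0.007 ] 131.6
0.098 [ 0.6092 -0.0528 -0.0067] 132.7
0.1 [ 0.6084 -0.0553 -0.0097] 133.6
0.102 [ 0.598  -0.0624  0.0706] 139.4
```

Call:
servo_tool(
  motion=[
    {"delta_pos": [-0.8,4.2,0],"roll": 0,"claw": -0.3},
    {"delta_pos": [-0.8,4.2,0],"roll": 0,"claw": -0.3},
    {"delta_pos": [-0.8,4.2,0],"roll": 0,"claw": -0.3},
    {"delta_pos": [-0.8,4.2,0],"roll": 0,"claw": -0.3},
    {"delta_pos": [-0.8,4.2,0],"roll": -0.1665,"claw": -0.3},
    {"delta_pos": [0,0,2],"roll": -0.1665,"claw": -0.3},
    {"delta_pos": [0,0,2],"roll": -0.1665,"claw": -0.3},
    {"delta_pos": [0,0,2],"roll": -0.1665,"claw": -0.3},
    {"delta_pos": [0,0,2],"roll": -0.1665,"claw": -0.3},
    {"delta_pos": [0,0,2],"roll": -0.1665,"claw": -0.3},
    {"delta_pos": [0,0,2],"roll": -0.1665,"claw": -0.3},
    {"delta_pos": [0,0,3],"roll": -0.1665,"claw": -0.3},
  ],
)

```text
time: 39.98
ee_pos: [0.5088, -0.3635, 0.1523]
ee_rot: [179.9, 0.0, 77.2]
ft_force: [0.1, -0.5, 0.0]
gripper_width: 0.0553
grip_force: 0.0
```

Call:
servo_tool(
  motion=[
    {"delta_pos": [0,0,2],"roll": -0.1665,"claw": -0.3},
    {"delta_pos": [0,0,0],"roll": 0,"claw": -0.3},
  ],
)

```text
time: 40.22
ee_pos: [0.5076, -0.3628, 0.1312]
ee_rot: [-179.9, -0.1, 86.3]
ft_force: [-0.4, -0.2, 0.7]
gripper_width: 0.0554
grip_force: 0.0
```

Call:
servo_tool(
  motion=[
    {"delta_pos": [-0.22,-0.35,2.5],"roll": 0,"claw": -0.3},
    {"delta_pos": [0,0,3],"roll": 0,"claw": -0.3},
    {"delta_pos": [0,0,3],"roll": 0,"claw": -0.3},
    {"delta_pos": [0,0,2.2],"roll": 0,"claw": -0.3},
    {"delta_pos": [0,0,1.1],"roll": 0,"claw": -0.3},
    {"delta_pos": [0,0,0],"roll": 0,"claw": -0.3},
    {"delta_pos": [0,0,0],"roll": 0,"claw": 1},
    {"delta_pos": [0,0,0],"roll": 0,"claw": 1},
    {"delta_pos": [0,0,0],"roll": 0,"claw": 1},
    {"delta_pos": [0,0,0],"roll": 0,"claw": 1},
  ],
)

```text
time: 41.48
ee_pos: [0.5044, -0.3667, 0.016]
ee_rot: [179.9, 0.1, 86.3]
ft_force: [-0.8, 2.5, 11.4]
gripper_width: 0.0198
grip_force: 99.4
```

Call:
servo_tool(
  motion=[
    {"delta_pos": [0,0,-1],"roll": 0,"claw": 1},
    {"delta_pos": [0,0,-4],"roll": 0,"claw": 1},
    {"delta_pos": [0,0,-5],"roll": 0,"claw": 1},
    {"delta_pos": [0,0,-3.5],"roll": -0.182,"claw": 1},
    {"delta_pos": [0,0,0],"roll": -0.182,"claw": 1},
    {"delta_pos": [0,0,0],"roll": -0.182,"claw": 1},
    {"delta_pos": [0,0,0],"roll": -0.182,"claw": 1},
    {"delta_pos": [0,0,0],"roll": -0.182,"claw": 1},
    {"delta_pos": [0,0,0],"roll": -0.182,"claw": 1},
    {"delta_pos": [0,0,0],"roll": -0.182,"claw": 1},
    {"delta_pos": [0,0,0],"roll": -0.182,"claw": 1},
    {"delta_pos": [0,0,0],"roll": -0.182,"claw": 1},
  ],
)

```text
time: 42.98
ee_pos: [0.5036, -0.3661, 0.1501]
ee_rot: [180.0, -0.0, -179.5]
ft_force: [-0.9, 0.3, -4.1]
gripper_width: 0.0199
grip_force: 98.7
```

Call:
servo_tool(
  motion=[
    {"delta_pos": [-0.7,1.8,0],"roll": 0,"claw": 1},
    {"delta_pos": [-1.3,3.5,0],"roll": 0,"claw": 1},
    {"delta_pos": [-1.3,3.5,0],"roll": 0,"claw": 1},
    {"delta_pos": [-1.3,3.5,0],"roll": 0,"claw": 1},
    {"delta_pos": [-1.3,3.5,0.6],"roll": 0,"claw": 1},
    {"delta_pos": [-1.0,3.4,1.0],"roll": 0,"claw": 1},
    {"delta_pos": [0,0,0.8],"roll": 0,"claw": 1},
    {"delta_pos": [0,0,0],"roll": 0,"claw": 1},
    {"delta_pos": [0,0,0],"roll": 0,"claw": 1},
  ],
)

```text
time: 44.1
ee_pos: [0.5723, -0.1746, 0.126]
ee_rot: [-180.0, 0.0, -179.9]
ft_force: [0.0, 0.2, -4.2]
gripper_width: 0.0198
grip_force: 98.8
```

```bash
python3 held.py .016 pics/h3.png 180 | grep -v -e both -e top
```

```text
[ 0.5723 -0.1746  0.126 ] [-179.9852    0.0223 -179.9499] [ 0.048   0.2402 -4.2178]
side [ 0.5699 -0.1738 -0.0225] 134.52401733398438 at p0 115.936035
```

Call:
servo_tool(
  motion=[
    {"delta_pos": [-1,0.1,0],"roll": -0.004,"claw": 1},
    {"delta_pos": [-1,0,0],"roll": 0,"claw": 1},
    {"delta_pos": [-1,0,0],"roll": 0,"claw": 1},
    {"delta_pos": [-0.7,0,0],"roll": 0,"claw": 1},
    {"delta_pos": [0,0,0],"roll": 0,"claw": 1},
  ],
)

```text
time: 44.82
ee_pos: [0.6098, -0.1728, 0.1255]
ee_rot: [-180.0, 0.0, -179.6]
ft_force: [-0.4, 0.0, -4.1]
gripper_width: 0.0196
grip_force: 98.8
```

Call:
servo_tool(
  motion=[
    {"delta_pos": [-0.1,0,0],"roll": 0,"claw": 1},
    {"delta_pos": [-0.1,0,0],"roll": 0,"claw": 1},
    {"delta_pos": [0,0,0],"roll": 0,"claw": 1},
  ],
)

```text
time: 45.2
ee_pos: [0.6113, -0.1728, 0.1257]
ee_rot: [180.0, -0.0, -179.6]
ft_force: [0.4, 0.2, -3.6]
gripper_width: 0.0197
grip_force: 98.8
```

Call:
servo_tool(
  motion=[
    {"delta_pos": [-0.1,0,0],"roll": 0,"claw": 1},
    {"delta_pos": [-0.1,0,0],"roll": 0,"claw": 1},
    {"delta_pos": [0,0,0],"roll": 0,"claw": 1},
  ],
)

```text
time: 45.58
ee_pos: [0.6121, -0.1729, 0.1254]
ee_rot: [180.0, -0.1, -179.6]
ft_force: [-8.7, -2.2, 0.7]
gripper_width: 0.0194
grip_force: 99.5
```

Call:
servo_tool(
  motion=[
    {"delta_pos": [0.2,-0.05,0],"roll": 0,"claw": 1},
    {"delta_pos": [0,0,0.4],"roll": 0,"claw": 1},
    {"delta_pos": [0,0,0.4],"roll": 0,"claw": 1},
    {"delta_pos": [0,0,0.4],"roll": 0,"claw": 1},
    {"delta_pos": [0,0,0.2],"roll": 0,"claw": 1},
    {"delta_pos": [0,0,0],"roll": 0,"claw": 1},
  ],
)

```text
time: 46.32
ee_pos: [0.6114, -0.1733, 0.1119]
ee_rot: [-180.0, 0.0, -179.6]
ft_force: [-4.8, 0.2, 6.7]
gripper_width: 0.0197
grip_force: 100.4
```

Call:
servo_tool(
  motion=[
    {"delta_pos": [0,0,0.2],"roll": 0,"claw": 1},
    {"delta_pos": [0,0,0.2],"roll": 0,"claw": 1},
    {"delta_pos": [0,0,0.2],"roll": 0,"claw": 1},
    {"delta_pos": [0,0,0],"roll": 0,"claw": 1},
  ],
)

```text
time: 46.82
ee_pos: [0.6114, -0.1734, 0.106]
ee_rot: [-180.0, 0.0, -179.6]
ft_force: [-5.5, 1.2, 7.1]
gripper_width: 0.02
grip_force: 100.6
```

Call:
servo_tool(
  motion=[
    {"delta_pos": [0,0,0.2],"roll": 0,"claw": 1},
    {"delta_pos": [0,0,0.2],"roll": 0,"claw": 1},
    {"delta_pos": [0,0,0],"roll": 0,"claw": 1},
  ],
)

```text
time: 47.2
ee_pos: [0.6109, -0.1736, 0.1028]
ee_rot: [-180.0, -0.0, -179.6]
ft_force: [-13.4, 0.5, 21.0]
gripper_width: 0.0201
grip_force: 103.0
```

Bottomed at 21 N, past the ledge's 14 N. Releasing and moving clear.

Call:
servo_tool(
  motion=[
    {"delta_pos": [0,0,-0.2],"roll": 0,"claw": 1},
    {"delta_pos": [0,0,0],"roll": 0,"claw": -0.3},
    {"delta_pos": [0,0,0],"roll": 0,"claw": -0.3},
    {"delta_pos": [0,0,0],"roll": 0,"claw": -0.3},
    {"delta_pos": [0,0,-2],"roll": 0,"claw": -0.3},
    {"delta_pos": [0,0,-5],"roll": 0,"claw": -0.3},
    {"delta_pos": [0,0,-5],"roll": 0,"claw": -0.3},
    {"delta_pos": [0,0,-5],"roll": 0,"claw": -0.3},
    {"delta_pos": [5,-2,-3],"roll": 0,"claw": -0.3},
    {"delta_pos": [5,-3,0],"roll": 0,"claw": -0.3},
    {"delta_pos": [5,-3,0],"roll": 0,"claw": -0.3},
    {"delta_pos": [2,-3,0],"roll": 0,"claw": -0.3},
  ],
)

```text
time: 48.7
ee_pos: [0.4398, -0.285, 0.304]
ee_rot: [-180.0, -0.0, -179.7]
ft_force: [-0.7, -0.1, 0.1]
gripper_width: 0.0552
grip_force: 0.0
```

```bash
python3 - <<'E'
from fit import *
print(ctrl.sense()["ee_pos"])
T,S=capture("top"),capture("side")
rk=np.array([ 0.6788, -0.0382,  0.0053])
b=cv2.resize(S[150:350,290:460],None,fx=3,fy=3,interpolation=cv2.INTER_CUBIC)
for u in U:
    p=np.r_[pose(rk,np.array([[-.07,u,.09]]))[0][:2],.0053]
    P=np.vstack([seg((.062,-.035,0),(.062,-.035,.1),14),seg((.062,-.035,.1),(.062,.035,.1),10),seg((-.08,-.011,0),(.05,-.011,0),14)])+[0,0,.09]
    for q in proj("side",pose(p,P)): cv2.circle(b,tuple(int(v) for v in (q+.5-[290,150])*3),1,(0,255,255),-1)
a=cv2.resize(T[120:340,80:520],(285,143))
o=np.zeros((600,800,3),np.uint8);o[:,:510]=b;o[:143,512:797]=a;cv2.imwrite("pics/end.png",o)
E
```

```text
[ 0.43980586 -0.28496247  0.30398245]
```

View pics/end.png

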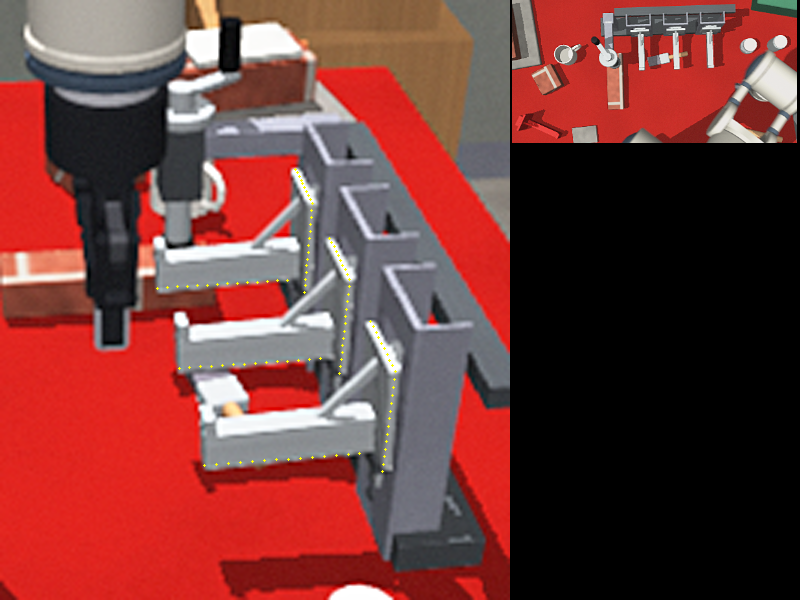

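All three brackets match the locked outline. The jack foot is on the brick and the bystanders are where they were.

```bash
python3 -c "
from plant import ctrl
print(ctrl.hand_in())"
```

```text
the job is handed in; nothing more can be done
None
```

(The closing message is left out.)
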